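Change the filter cartridges of a countertop water purifier

ROBOT

A 6-joint arm with a two-finger parallel gripper is mounted at the origin on the work surface. World frame = base frame: x ahead of the robot, y to its left, z up, the work surface at z = 0. Lengths are in m, angles in rad, forces in N, time in s.
With the tool pointing down it reaches from about 0.35 to 0.725 m from the base axis. Payload 4.3 kg.
Tool frame: the origin (TCP) lies at the very end of the fingers, on their centre line; the grasp point (between the pads) lies 19 mm behind it; y points along the fingers, x is the direction in which the jaws open and shut, and the axes are right-handed (so a half turn about y gives the same grasp; the last joint's range is limited). The gripper opens to 85 mm and grips with 20 to 120 N. Pads are 22 mm wide; open, the fingers measure 114 mm over their backs; the gripper's body (76 mm by 85 mm) begins 54 mm behind the grasp point. The pads swing forward as they close: fully open they stand 13 mm farther back than shut.
Start: joints at [1.133, 0.377, 0.081, 1.274, 0, 1.46], TCP at [0.185, 0.544, 0.231] pointing down, gripper open.
Joint ranges: [-2.72, 2.72], [-0.84, 1.66], [-1.02, 1.22], [-1.77, 2.12], [-1.37, 1.28], [-3.14, 3.14]. Speed limits (rad/s): [2.57, 2.57, 3.14, 3.14, 3.14, 3.14].

INTERFACE

Orientations are given as a unit quaternion [w, x, y, z].
In Python, from plant import r gives the robot as it stands. The module is installed in compiled form; this text tells all that it offers.
- The arm moves only by the shell command python3 -m creep 'ROWS' [FORCE]. ROWS is a JSON object of lists of equal length, an entry for each row: "slide": the shift along the tool's x, y, z in m, a list of three; "roll": the turn about the tool's y in rad; "claw": the opening, from 0 (shut) to 1 (fully open). In form: {"slide": [[x, y, z], ...], "roll": [roll, ...], "claw": [claw, ...]}. A call has 1 to 8 rows; each row is the pose to reach, as a shift and turn from the pose measured when the call began, along the tool's axes at that moment; what a row does not reach only later rows make up. A row lasts 1/10 s, in which the tool goes at most 50 mm and 8.59 degrees, less where a joint would pass 70% of its speed; a pose out of reach is approached as far as the arm can. A call with a gripper value outside its range is refused whole. The fingers move at their own pace and stop on an object; FORCE is the grip in N (left out, the last holds). Time passes only in rows, so rows that repeat a pose let the fingers close. It gives the time, the measured TCP pose, the force and the opening at its end, in the units of the state.
- r.state(): the state, without advancing time (a new reading comes with each control period).
- r.camera(name): name is "scene" or "side" or "wrist"; returns the picture (400x640x3 uint8, red, green, blue); there is no depth.
- r.camera_model(name): a dict with "intrinsics" (3x3 intrinsics, pixels), "R" (3x3) and "t" (3): a world point X has camera coordinates R X + t. Camera axes: x right, y down, z forward; pixel columns grow to the right and rows downward; lengths in m; the calibration is good to about 2 mm. A picture is of the moment at which its call begins: read the wrist's pose just before it. camera_model takes no time and is no camera call; for the wrist camera it gives the pose at the moment of the call.
- r.sign_off(): hands the job in, once; it reports no verdict.
The state is a dict: "time_s": time; "joints": joint angles; "joint_vel": joint speeds; "joint_efforts": joint torques, N m; "position": TCP position; "tcp_rot": TCP orientation; "force": force on the tool from outside, world axes, zero at the start; "ft_torque": the same for the moment, N m; "width": opening from 0.0 (shut) to 1.0 (fully open).
Only numpy, scipy, OpenCV 4.12 (cv2) and the standard library are available. Lean on these libraries where they do the work, as an engineer would, in place of code of your own. Each camera call takes 0.05 s, during which the arm holds its last target.

TASK

Change the filters in the water purifier: put the used cartridges that stand in its bays into the tub, and set each fresh cartridge from the counter in a free hexagonal bay and shuffle it until its foot drops fully home. Take the transport caps off the necked cartridges by squeezing the two side tabs and turning counter-clockwise, and put them in the tub too. Leave the other things on the counter where they lie.

Things in the scene. Friction and masses are not known exactly. Their poses are not given: they have to be found in the camera images.
- carbon1: white carbon filter cartridge with a capped neck, standing on its foot. Origin: centre of its underside; z up its axis. Foot: regular hexagon 66 mm across flats, 14 mm high, lower edge bevelled 1.5 mm, two flats facing its +x and -x; round body 56 mm in diameter from 14 to 52 mm; neck from 52 to 82 mm; 87 mm high with its cap on. About 0.22 kg.
- cap1: grey transport cap, at the start locked on carbon1's neck with its axes parallel to the cartridge's and its origin on the cartridge's axis, 55 mm above the underside. Origin: on its axis, level with its lowest tips; z up. 31.5 mm high, 38 mm across x, 49 mm across the two squeeze tabs at its +y and -y sides (16 mm wide, finger faces 10 to 26.5 mm above the origin). 28 g.
- cap1_mid (a point): middle of cap1, on its axis 18 mm above its origin. Each sprung tab must be pressed in 4 mm or more (stop at 5 mm; 2 N to start, 6 N fully in), else a ratchet tooth blocks turning. Both held in, the cap turns counter-clockwise from above and lifts straight off once turned 55 to 110 degrees (80 is best).
- carbon2: white carbon filter cartridge with a capped neck, standing on its foot. Origin: centre of its underside; z up its axis. Foot: regular hexagon 66 mm across flats, 14 mm high, lower edge bevelled 1.5 mm, two flats facing its +x and -x; round body 56 mm in diameter from 14 to 52 mm; neck from 52 to 82 mm; 87 mm high with its cap on. About 0.22 kg.
- cap2: grey transport cap, at the start locked on carbon2's neck with its axes parallel to the cartridge's and its origin on the cartridge's axis, 55 mm above the underside. Origin: on its axis, level with its lowest tips; z up. 31.5 mm high, 38 mm across x, 49 mm across the two squeeze tabs at its +y and -y sides (16 mm wide, finger faces 10 to 26.5 mm above the origin). 28 g.
- cap2_mid (a point): middle of cap2, on its axis 18 mm above its origin. Each sprung tab must be pressed in 4 mm or more (stop at 5 mm; 2 N to start, 6 N fully in), else a ratchet tooth blocks turning. Both held in, the cap turns counter-clockwise from above and lifts straight off once turned 55 to 110 degrees (80 is best).
- sediment1: white sediment filter cartridge, ribbed, without neck or cap, standing on its foot. Origin: centre of its underside; z up its axis. Foot as on the carbon cartridges: regular hexagon 66 mm across flats, 14 mm high, lower edge bevelled 1.5 mm, two flats facing its +x and -x; round body 56 mm in diameter from 14 to 62 mm, 66 mm high in all. About 0.2 kg. None if absent.
- sediment2: white sediment filter cartridge, ribbed, without neck or cap, standing on its foot. Origin: centre of its underside; z up its axis. Foot as on the carbon cartridges: regular hexagon 66 mm across flats, 14 mm high, lower edge bevelled 1.5 mm, two flats facing its +x and -x; round body 56 mm in diameter from 14 to 62 mm, 66 mm high in all. About 0.2 kg. None if absent.
- used1: used sediment cartridge, same shape as the fresh ones (hexagonal foot 66 mm across flats, 14 mm high; ribbed round body 56 mm in diameter up to 62 mm, 66 mm high in all), standing fully home in a bay at the start. Origin: centre of its underside; z up its axis. About 0.23 kg. None if absent.
- used2: used sediment cartridge, same shape as the fresh ones (hexagonal foot 66 mm across flats, 14 mm high; ribbed round body 56 mm in diameter up to 62 mm, 66 mm high in all), standing fully home in a bay at the start. Origin: centre of its underside; z up its axis. About 0.23 kg. None if absent.
- used3: used sediment cartridge, same shape as the fresh ones (hexagonal foot 66 mm across flats, 14 mm high; ribbed round body 56 mm in diameter up to 62 mm, 66 mm high in all), standing fully home in a bay at the start. Origin: centre of its underside; z up its axis. About 0.23 kg. None if absent.
- purifier: water purifier, fixed: low dark housing 370 mm along its y, 110 mm along its x, 30 mm high, with four hexagonal bays open at the top in a row along its y, 90 mm apart; a white drip tray adjoins it on the +x side (20 mm high, 100 mm wide). Origin: centre of its underside, z up, y along the row.
- bay1 (a point): centre of the floor of bay 1, 16 mm above the counter, 14 mm below the housing's top; axes as the purifier's. The pocket is a regular hexagon 69 mm across flats, 14 mm deep, straight-walled, two flats facing the purifier's +x and -x, so a foot fits at any multiple of 60 degrees.
- bay2 (a point): centre of the floor of bay 2, 16 mm above the counter, 14 mm below the housing's top; axes as the purifier's. The pocket is a regular hexagon 69 mm across flats, 14 mm deep, straight-walled, two flats facing the purifier's +x and -x, so a foot fits at any multiple of 60 degrees.
- bay3 (a point): centre of the floor of bay 3, 16 mm above the counter, 14 mm below the housing's top; axes as the purifier's. The pocket is a regular hexagon 69 mm across flats, 14 mm deep, straight-walled, two flats facing the purifier's +x and -x, so a foot fits at any multiple of 60 degrees.
- bay4 (a point): centre of the floor of bay 4, 16 mm above the counter, 14 mm below the housing's top; axes as the purifier's. The pocket is a regular hexagon 69 mm across flats, 14 mm deep, straight-walled, two flats facing the purifier's +x and -x, so a foot fits at any multiple of 60 degrees.
- tub: shallow open tub of plain aluminium, fixed, 130 mm along its x, 270 mm along its y, 45 mm high, walls and floor 4 mm. Origin: centre of its underside; z up.
- brass_nut: bystander: brass hex nut lying flat, 24 mm across flats, 11 mm high. Origin: centre of its underside.
- oring: bystander: black rubber ring lying flat, 28 mm across, 5 mm high. Origin: centre of its underside.
- tape_roll: bystander: white roll of sealing tape lying flat, 52 mm across, 14 mm high. Origin: centre of its underside.
- wrench: bystander: steel wrench lying flat. Origin: centre of its underside.
- screwdriver: bystander: screwdriver lying flat. Origin: centre of its underside.
- cleaner: bystander: white plastic bottle standing upright, 60 mm in diameter, 160 mm high. Origin: centre of its underside.
- strainer: bystander: steel sink strainer lying flat, 76 mm across, 17 mm high. Origin: centre of its underside.
Things that resemble listed ones, but are neither listed nor needed, are in the scene too. What is shaped like the used2 but purple is not meant.

How it is judged:
By the outcome, as a careful person would: the job done as asked, in the order asked, and still so for the second after the job is handed in, with the robot touching nothing.
Of sediment1, sediment2 only 1 to 2 are there at a start; the rules pass over those that are not, and their reading is None.
Of used1, used2, used3 only 1 to 2 are there at a start; the rules pass over those that are not, and their reading is None.
At some moment in a run one of carbon1, carbon2, sediment1, sediment2 may be knocked a few centimetres aside while the robot is not near it.
Once in a run the grip may slacken for a moment while it holds something.
It also fails if it takes over 200 s, if anything falls off the work surface, if the arm or the gripper's body presses on something with over 40 N, if the wrist force passes 120 N, or if a joint passes its speed limit or range.

## Working session

There is one attempt and no reset: what is moved stays moved. The work goes in short steps, Python scripts to look and compute and a shell command to move; the robot and the scene stay as the last step left them, time stands still between calls to the robot, and variables do not carry over. Pictures are saved under pics/ and viewed, and the job is handed in when it is done.

```bash
mkdir -p pics; ls
python3 - <<'E'
from plant import r
import cv2,json
print(r.state())
for n in ["scene","side","wrist"]:
    m=r.camera_model(n); print(n,m)
    im=r.camera(n); cv2.imwrite(f"pics/{n}0.png",im[:,:,::-1])
E
```

```text
pics
{'time_s': 0.0, 'joints': array([ 1.13270850e+00,  3.78122714e-01,  7.96206959e-02,  1.27435423e+00,
       -1.26889731e-05,  1.46048658e+00]), 'joint_vel': array([-0.00112442,  0.00078275, -0.00107224,  0.00083069,  0.00107381,
        0.00107406]), 'joint_efforts': array([ 9.28468544e-04, -4.63606560e+01,  2.69871533e+01,  2.09644058e-02,
        7.48966755e-07,  5.39347511e-06]), 'position': array([0.18484539, 0.54380193, 0.23032477]), 'tcp_rot': array([-0.57451777,  0.57523819,  0.41108873, -0.41235471]), 'force': array([-0.14207786, -1.50953833, -0.23565526]), 'ft_torque': array([-0.04996047,  0.008517  , -0.02537481]), 'width': 0.9986587569991253}
scene {'intrinsics': array([[475.29454406,   0.        , 322.64198767],
       [  0.        , 475.29454406, 193.89214251],
       [  0.        ,   0.        ,   1.        ]]), 'R': array([[ 0.85570297,  0.51739161, -0.00885201],
       [ 0.43473179, -0.72806193, -0.53003216],
       [-0.28067901,  0.44970184, -0.84793134]]), 't': array([-0.50522366, -0.23318745,  1.54246802])}
side {'intrinsics': array([[416.68584883,   0.        , 326.81205078],
       [  0.        , 416.68584883, 198.05972043],
       [  0.        ,   0.        ,   1.        ]]), 'R': array([[ 0.87027461, -0.49252822, -0.00616935],
       [-0.38399817, -0.67055631, -0.63474376],
       [ 0.30849232,  0.5547704 , -0.77269806]]), 't': array([-0.53490754,  0.23677803,  1.00770074])}
wrist {'intrinsics': array([[307.50264494,   0.        , 320.00972773],
       [  0.        , 307.50264494, 202.02319314],
       [  0.        ,   0.        ,   1.        ]]), 'R': array([[ 0.32151948,  0.94690046, -0.00217864],
       [ 0.91055853, -0.30854663,  0.27510387],
       [ 0.25982376, -0.09043503, -0.96141204]]), 't': array([-0.57439929, -0.03567803,  0.38014016])}
```

View pics/scene0.png

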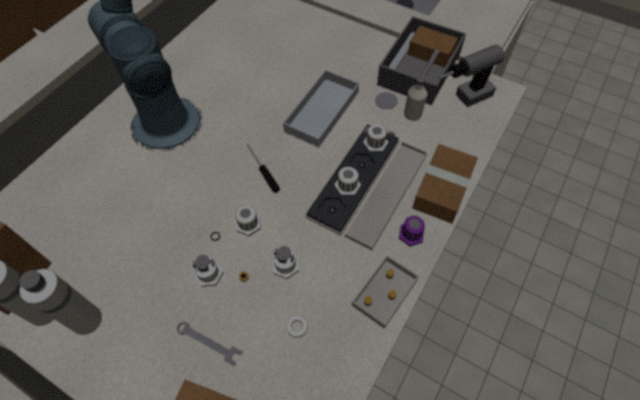

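View pics/side0.png

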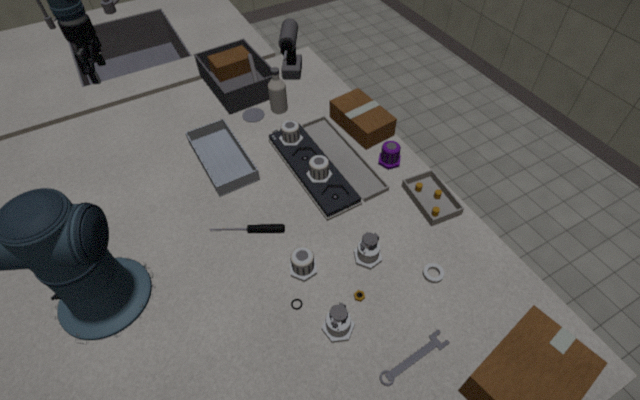

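View pics/wrist0.png

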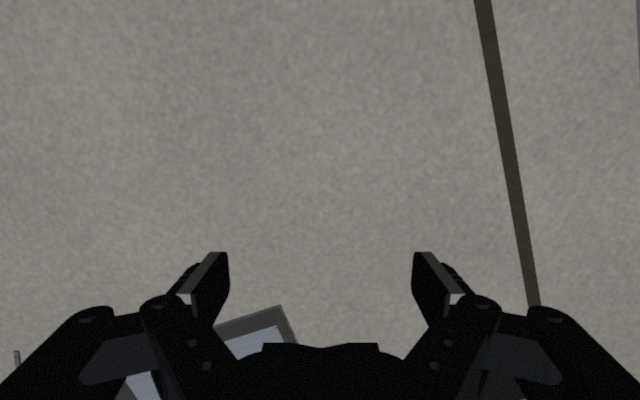

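```bash
cat > h.py <<'E'
import numpy as np,cv2
from plant import r
def ray(m,u,v):
    K,R,t=m["intrinsics"],m["R"],m["t"]
    d=R.T@np.linalg.solve(K,[u,v,1.]); return -R.T@t,d
def onz(m,u,v,z):
    c,d=ray(m,u,v); return c+d*(z-c[2])/d[2]
def proj(m,X):
    p=m["intrinsics"]@(m["R"]@np.array(X)+m["t"]); return p[:2]/p[2]
def tri(ms,uvs):
    A=np.zeros((3,3));b=np.zeros(3)
    for m,(u,v) in zip(ms,uvs):
        c,d=ray(m,u,v); d=d/np.linalg.norm(d); P=np.eye(3)-np.outer(d,d); A+=P;b+=P@c
    return np.linalg.solve(A,b)
def crop(im,x0,y0,x1,y1,s,fn):
    cv2.imwrite(fn,cv2.resize(im[y0:y1,x0:x1,::-1],None,fx=s,fy=s,interpolation=cv2.INTER_CUBIC))
E
python3 - <<'E'
from h import *
a=cv2.imread("pics/scene0.png")[:,:,::-1]; b=cv2.imread("pics/side0.png")[:,:,::-1]
crop(a,280,60,460,260,3,"pics/c1.png"); crop(a,180,190,320,350,4,"pics/c2.png" ) if 0 else crop(a,180,190,320,300,5,"pics/c2.png")
crop(b,180,100,400,230,3.6,"pics/c3.png"); crop(b,270,220,460,350,4,"pics/c4.png")
E
```

```text
(no output)
```

View pics/c1.png

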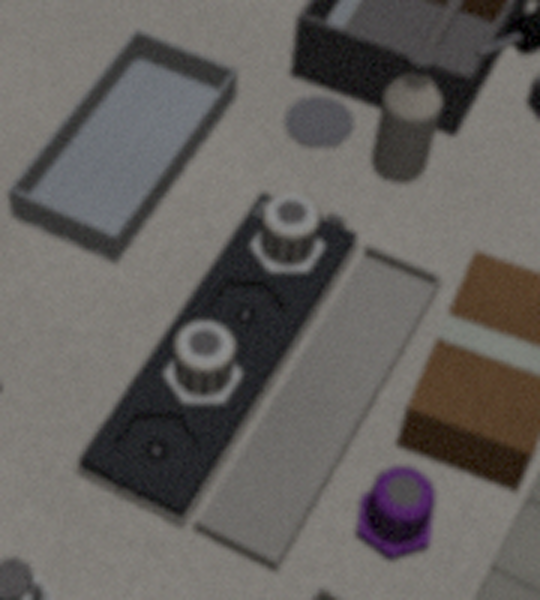

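View pics/c2.png

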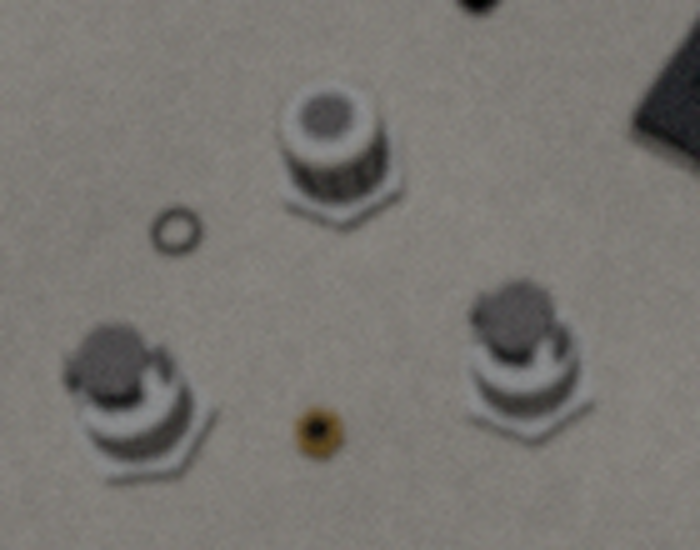

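View pics/c3.png

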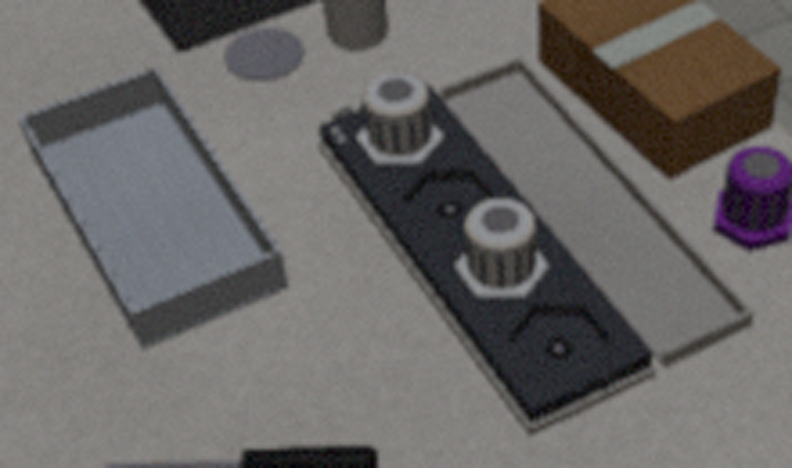

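View pics/c4.png

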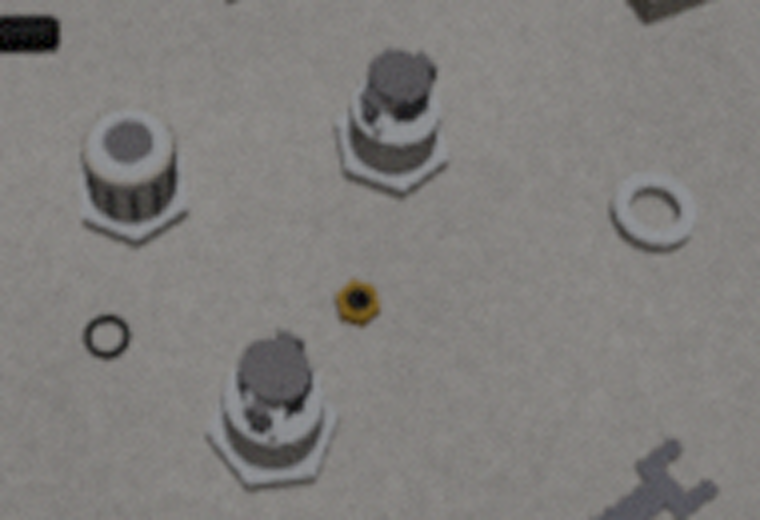

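Run:
```python
from h import *
S=r.camera_model("scene");D=r.camera_model("side")
s1=lambda x,y:(280+x/3,60+y/3); s2=lambda x,y:(180+x/5,190+y/5)
d3=lambda x,y:(180+x/3.6,100+y/3.6); d4=lambda x,y:(270+x/4,220+y/4)
P=lambda n,m,p,z:print(n,onz(m,*p,z).round(4))
for p in [(265,195),(355,237),(182,518),(82,465)]: P("purS",S,s1(*p),.03)
for p in [(323,143),(432,82),(655,360),(530,415)]: P("purD",D,d3(*p),.03)
for p in [(138,37),(236,72),(115,250),(12,197)]: P("tubS",S,s1(*p),.045)
for p in [(24,120),(155,72),(284,258),(140,318)]: P("tubD",D,d3(*p),.045)
for n,a,b,z in [("uA",s1(292,212),d3(398,92),.082),("uB",s1(205,343),d3(501,220),.082),("sed",s2(327,115),d4(128,142),.066),("cA",s2(115,356),d4(274,370),.0865),("cB",s2(515,312),d4(400,77),.0865)]:
    print(n,onz(S,*a,z).round(4),onz(D,*b,z).round(4),tri([S,D],[a,b]).round(4))
for p in [(156,452),(246,315)]: P("bayS",S,s1(*p),.016)
for p in [(559,348),(449,209)]: P("bayD",D,d3(*p),.016)
for n,s,d in [("nut",s2(318,432),d4(357,303)),("oring",s2(177,232),d4(107,337))]: P(n,S,s,.01);P(n,D,d,.01)
P("tape",S,(297,327),.01); P("strainer",S,(387,100),.015); P("cleaner",S,(413,113),.0)
P("scrdriver",S,(270,180),.01);P("",S,(249,146),.01);P("wr",S,(183,328),0);P("wr",S,(235,358),0)
P("purple",S,(411,240),0)
# foot vertices
for p in [(403,185),(345,228),(285,207)]: P("sedfoot S",S,s2(*p),.014)
for p in [(80,220),(137,242),(187,210)]: P("sedfoot D",D,d4(*p),.014)
for p in [(217,410),(180,470),(108,478)]: P("cA S",S,s2(*p),.014)
for p in [(208,432),(247,486),(312,482),(337,412)]: P("cA D",D,d4(*p),.014)
for p in [(592,402),(532,440),(468,403)]: P("cB S",S,s2(*p),.014)
for p in [(336,125),(343,172),(402,193),(447,158)]: P("cB D",D,d4(*p),.014)
```

```text
purS [0.5772 0.2991 0.03  ]
purS [0.6827 0.297  0.03  ]
purS [ 0.6922 -0.0733  0.03  ]
purS [ 0.5853 -0.0732  0.03  ]
purD [0.5643 0.2754 0.03  ]
purD [0.6839 0.3    0.03  ]
purD [ 0.6842 -0.0751  0.03  ]
purD [ 0.5746 -0.0734  0.03  ]
tubS [0.3521 0.4167 0.045 ]
tubS [0.4722 0.4253 0.045 ]
tubS [0.4868 0.1471 0.045 ]
tubS [0.3594 0.1517 0.045 ]
tubD [0.3444 0.4168 0.045 ]
tubD [0.4666 0.4205 0.045 ]
tubD [0.4755 0.152  0.045 ]
tubD [0.3528 0.149  0.045 ]
uA [0.6281 0.2527 0.082 ] [0.6275 0.247  0.082 ] [0.6284 0.2519 0.08  ]
uB [0.6315 0.0722 0.082 ] [0.6302 0.0703 0.082 ] [0.6311 0.0728 0.0799]
sed [ 0.4503 -0.1703  0.066 ] [ 0.4493 -0.1722  0.066 ] [ 0.4497 -0.1702  0.0639]
cA [ 0.4507 -0.3451  0.0865] [ 0.4471 -0.3476  0.0865] [ 0.4483 -0.3446  0.0809]
cB [ 0.6089 -0.2223  0.0865] [ 0.6076 -0.2247  0.0865] [ 0.6085 -0.2225  0.0843]
bayS [ 0.633  -0.0191  0.016 ]
bayS [0.6299 0.1632 0.016 ]
bayD [ 0.6321 -0.0181  0.016 ]
bayD [0.6282 0.1613 0.016 ]
nut [ 0.5334 -0.3063  0.01  ]
nut [ 0.5298 -0.307   0.01  ]
oring [ 0.3972 -0.2513  0.01  ]
oring [ 0.3905 -0.2526  0.01  ]
tape [ 0.7
[... 178 characters left out ...]
0.6361 -0.4841  0.    ]
purple [0.8626 0.0203 0.    ]
sedfoot S [ 0.4889 -0.1648  0.014 ]
sedfoot S [ 0.477 -0.203  0.014]
sedfoot S [ 0.4408 -0.2095  0.014 ]
sedfoot D [ 0.4103 -0.1774  0.014 ]
sedfoot D [ 0.4338 -0.2081  0.014 ]
sedfoot D [ 0.4708 -0.2039  0.014 ]
cA S [ 0.482  -0.3247  0.014 ]
cA S [ 0.4859 -0.3611  0.014 ]
cA S [ 0.4566 -0.3838  0.014 ]
cA D [ 0.4134 -0.3337  0.014 ]
cA D [ 0.4172 -0.3712  0.014 ]
cA D [ 0.4495 -0.387   0.014 ]
cA D [ 0.4828 -0.3597  0.014 ]
cB S [ 0.6487 -0.2194  0.014 ]
cB S [ 0.6334 -0.2534  0.014 ]
cB S [ 0.5931 -0.2535  0.014 ]
cB D [ 0.5831 -0.1973  0.014 ]
cB D [ 0.5687 -0.2288  0.014 ]
cB D [ 0.5926 -0.2596  0.014 ]
cB D [ 0.631  -0.2527  0.014 ]
```

```bash
cat >> h.py <<'E'
from scipy.spatial.transform import Rotation as Ro
def rot(s): q=s["tcp_rot"]; return Ro.from_quat([q[1],q[2],q[3],q[0]]).as_matrix()
def st():
    s=r.state(); M=rot(s)
    print("t",round(s["time_s"],2),"pos",s["position"].round(4),"jawyaw",np.degrees(np.arctan2(M[1,0],M[0,0])).round(2),"y",M[:,1].round(4),"F",s["force"].round(1),"T",s["ft_torque"].round(2),"w",round(s["width"],3),"j",s["joints"].round(2))
    return s,M
def go(p,yaw=None,mod=180):
    """slide+roll to reach TCP p with jaw yaw (deg)"""
    s,M=st(); d=M.T@(np.array(p)-s["position"])
    out=0
    if yaw is not None:
        y0=np.degrees(np.arctan2(M[1,0],M[0,0])); dy=(yaw-y0+mod/2)%mod-mod/2; out=-np.radians(dy)
    print("slide",d.round(4),"roll",round(out,4),"n",np.linalg.norm(d).round(3))
def snap(n,fn): 
    m=r.camera_model(n); im=r.camera(n); cv2.imwrite("pics/"+fn,im[:,:,::-1]); return m,im
E
python3 - <<'E'
from h import *
s,M=st(); print(M.round(3)); m=r.camera_model("wrist"); c=-m["R"].T@m["t"]; print(M.T@(c-s["position"]), (m["R"]@M).round(3))
go([.61,.25,.2],0);go([.61,.25,.2],90)
E
```

```text
t 0.15 pos [0.1849 0.5439 0.2306] jawyaw 71.22 y [-7.0e-04 -1.5e-03 -1.0e+00] F [ 0.5  0.5 -0. ] T [-0.02 -0.    0.04] w 0.998 j [1.13 0.38 0.08 1.27 0.   1.46]
[[ 0.322 -0.001 -0.947]
 [ 0.947 -0.001  0.322]
 [-0.002 -1.     0.   ]]
[ 0.00052259 -0.14359073  0.07048777] [[ 1.     0.     0.   ]
 [ 0.    -0.275 -0.961]
 [-0.     0.961 -0.275]]
t 0.15 pos [0.1849 0.5439 0.2306] jawyaw 71.22 y [-7.0e-04 -1.5e-03 -1.0e+00] F [ 0.5  0.5 -0. ] T [-0.02 -0.    0.04] w 0.998 j [1.13 0.38 0.08 1.27 0.   1.46]
slide [-0.1414  0.0307 -0.4971] roll 1.243 n 0.518
t 0.15 pos [0.1849 0.5439 0.2306] jawyaw 71.22 y [-7.0e-04 -1.5e-03 -1.0e+00] F [ 0.5  0.5 -0. ] T [-0.02 -0.    0.04] w 0.998 j [1.13 0.38 0.08 1.27 0.   1.46]
slide [-0.1414  0.0307 -0.4971] roll -0.3278 n 0.518
```

Run:
```python
from h import *
go([.63,.19,.22],1.4)
```

```text
t 0.15 pos [0.1849 0.5439 0.2306] jawyaw 71.22 y [-7.0e-04 -1.5e-03 -1.0e+00] F [ 0.5  0.5 -0. ] T [-0.02 -0.    0.04] w 0.998 j [1.13 0.38 0.08 1.27 0.   1.46]
slide [-0.1918  0.0108 -0.5354] roll 1.2186 n 0.569
```

```bash
python3 -m creep '{"slide":[[-0.19,0.01,-0.535],[-0.19,0.01,-0.535],[-0.19,0.01,-0.535],[-0.19,0.01,-0.535],[-0.19,0.01,-0.535],[-0.19,0.01,-0.535],[-0.19,0.01,-0.535],[-0.19,0.01,-0.535]],"roll":[1.219,1.219,1.219,1.219,1.219,1.219,1.219,1.219],"claw":[1,1,1,1,1,1,1,1]}' 40
python3 - <<'E'
from h import *
go([.63,.19,.22],1.4)
E
```

```text
time_s: 0.95
position: [0.4998, 0.2945, 0.2236]
tcp_rot: [-0.707, 0.707, 0.013, -0.013]
force: [0.2, 0.5, 0.6]
width: 1.0
t 0.95 pos [0.4998 0.2945 0.2236] jawyaw 2.1 y [-0.0011 -0.0014 -1.    ] F [0.2 0.5 0.6] T [0.05 0.02 0.03] w 1.0 j [ 0.42  0.39  0.08  1.26 -0.    1.96]
slide [ 0.1263  0.0037 -0.1091] roll 0.0122 n 0.167
```

```bash
python3 -m creep '{"slide":[[0.126,0.004,-0.109],[0.126,0.004,-0.109],[0.126,0.004,-0.109],[0.126,0.004,-0.109],[0.126,0.004,-0.109],[0.126,0.004,-0.109]],"roll":[0.012,0.012,0.012,0.012,0.012,0.012],"claw":[1,1,1,1,1,1]}' 40
python3 - <<'E'
from h import *
st(); m,im=snap("wrist","w1.png"); np.savez("w1.npz",**m)
E
```

```text
time_s: 1.55
position: [0.6292, 0.1902, 0.219]
tcp_rot: [-0.707, 0.707, 0.008, -0.01]
force: [-0.7, 0.2, -0.1]
width: 0.995
t 1.55 pos [0.6292 0.1902 0.219 ] jawyaw 1.39 y [-0.0027 -0.0011 -1.    ] F [-0.7  0.2 -0.1] T [ 0.01  0.03 -0.02] w 0.995 j [ 0.2   0.56  0.34  1.35 -0.    1.74]
```

View pics/w1.png

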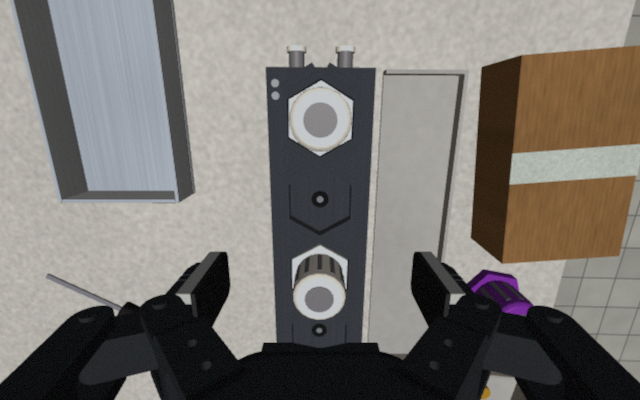

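Run:
```python
from h import *
m=dict(np.load("w1.npz"))
for n,p,z in [("uA",(320.5,119.5),.082),("uB",(319,299),.082),("b",(320,199.5),.016),("b",(319,330),.016),("TL",(267,68),.03),("TR",(376,68),.03),("L",(275,340),.03),("R",(365,340),.03),("tub",(180,202),.045),("tub",(60,202),.045),("tubin",(156,0),.045)]: print(n,onz(m,*p,z).round(4))
for k in ["scene","side"]: print(k, proj(r.camera_model(k),[.63,.25,.082]))
```

```text
uA [0.6272 0.2558 0.082 ]
uB [0.6302 0.0748 0.082 ]
b [0.6289 0.1643 0.016 ]
b [ 0.632  -0.0161  0.016 ]
TL [0.5725 0.3033 0.03  ]
TR [0.6815 0.3059 0.03  ]
L [ 0.5754 -0.0216  0.03  ]
R [ 0.6916 -0.0186  0.03  ]
tub [0.4784 0.1657 0.045 ]
tub [0.3492 0.1625 0.045 ]
tubin [0.4759 0.3558 0.045 ]
scene [377.47284522 131.53865699]
side [290.84084371 124.71987816]
```

Run:
```python
from h import *
go([.6275,.254,.044],1.0)
```

```text
t 1.6 pos [0.6288 0.1908 0.2194] jawyaw 1.46 y [-0.0023 -0.0011 -1.    ] F [ 0.1 -0.4 -0.2] T [-0.01  0.05  0.03] w 1.0 j [ 0.2   0.56  0.34  1.35 -0.    1.74]
slide [0.0007 0.1753 0.0634] roll 0.008 n 0.186
```

```bash
python3 -m creep '{"slide":[[0,0.0,0.0634],[0,0.04,0.0634],[0,0.09,0.0634],[0,0.13,0.0634],[0,0.16,0.0634],[0,0.1753,0.0634],[0,0.1753,0.0634]],"roll":[0.008,0.008,0.008,0.008,0.008,0.008,0.008],"claw":[1,1,1,1,1,1,1]}' 40
python3 -m creep '{"slide":[[0,0,0],[0,0,0],[0,0,0],[0,0,0],[0,0,0],[0,0,0]],"roll":[0,0,0,0,0,0],"claw":[0,0,0,0,0,0]}' 40
python3 - <<'E'
from h import *
st(); m,im=snap("wrist","w2.png")
E
```

```text
time_s: 2.3
position: [0.6227, 0.2547, 0.0411]
tcp_rot: [-0.706, 0.708, 0.004, -0.01]
force: [-0.4, -0.1, -0.1]
width: 1.0
time_s: 2.9
position: [0.6258, 0.2561, 0.0442]
tcp_rot: [0.707, -0.707, -0.006, 0.008]
force: [3.9, 2.3, 5.8]
width: 0.643
t 2.9 pos [0.6258 0.2561 0.0442] jawyaw 1.15 y [-1.9e-03  3.0e-04 -1.0e+00] F [3.9 2.3 5.8] T [ 0.38 -0.72  0.04] w 0.643 j [0.29 0.68 0.09 0.98 0.   1.85]
```

View pics/w2.png

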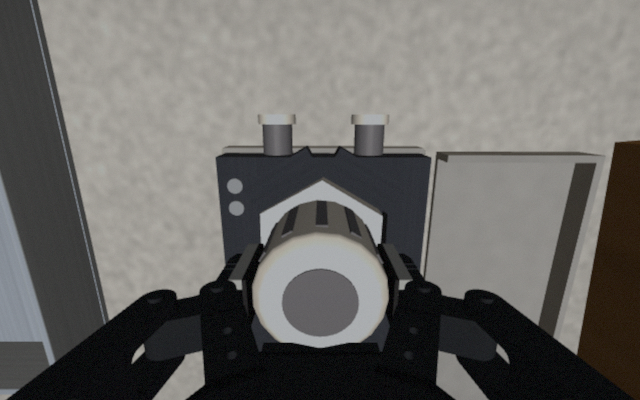

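```bash
python3 -m creep '{"slide":[[0,-0.01,0],[0,-0.04,0],[0,-0.09,0],[0,-0.13,0],[0,-0.13,0]],"roll":[0,0,0,0,0],"claw":[0,0,0,0,0]}' 40
python3 - <<'E'
from h import *
go([.410,.345,.17],1.4)
E
```

```text
time_s: 3.45
position: [0.6286, 0.2569, 0.1815]
tcp_rot: [0.708, -0.706, -0.01, 0.004]
force: [1.5, 0.5, -2.3]
width: 0.644
t 3.45 pos [0.6286 0.2569 0.1815] jawyaw 1.15 y [ 0.0075  0.0032 -1.    ] F [ 1.5  0.5 -2.3] T [ 0.   -0.04  0.  ] w 0.644 j [0.29 0.61 0.32 1.28 0.   1.84]
slide [-0.2169  0.0101  0.0924] roll -0.0044 n 0.236
```

```bash
python3 -m creep '{"slide":[[-0.217,0.01,0.0924],[-0.217,0.01,0.0924],[-0.217,0.01,0.0924],[-0.217,0.01,0.0924],[-0.217,0.01,0.0924],[-0.217,0.01,0.0924],[-0.217,0.01,0.0924]],"roll":[-0.004,-0.004,-0.004,-0.004,-0.004,-0.004,-0.004],"claw":[0,0,0,0,0,0,0]}' 40
python3 - <<'E'
from h import *
go([.410,.345,.036],1.4)
snap("wrist","w3.png")
E
```

```text
time_s: 4.15
position: [0.4081, 0.3444, 0.1692]
tcp_rot: [0.707, -0.707, -0.011, 0.007]
force: [0.5, -0.4, -1.8]
width: 0.647
t 4.15 pos [0.4081 0.3444 0.1692] jawyaw 1.46 y [ 0.0053  0.0013 -1.    ] F [ 0.5 -0.4 -1.8] T [-0.08  0.   -0.  ] w 0.647 j [ 0.58  0.32 -0.17  1.08 -0.    2.13]
slide [0.0012 0.1332 0.0004] roll 0.0011 n 0.133
```

View pics/w3.png

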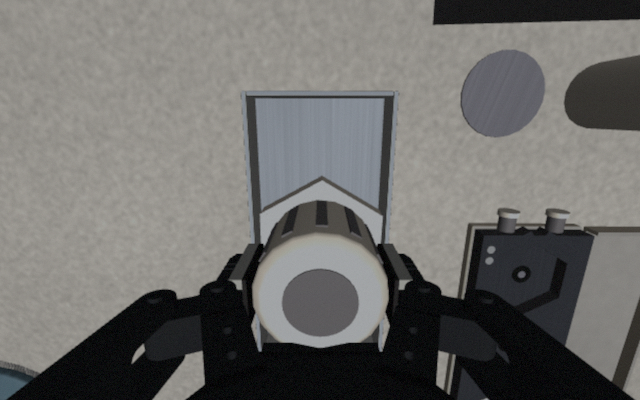

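```bash
python3 -m creep '{"slide":[[0,0.04,0],[0,0.08,0],[0,0.11,0],[0,0.125,0],[0,0.134,0],[0,0.136,0],[0,0.136,0]],"roll":[0,0,0,0,0,0,0],"claw":[0,0,0,0,0,0,0]}' 40
python3 -m creep '{"slide":[[0,0,0],[0,0,0],[0,0,0]],"roll":[0,0,0],"claw":[0.8,0.8,0.8]}' 40
python3 -m creep '{"slide":[[0,-0.03,0],[0,-0.08,0],[0,-0.13,0],[0,-0.16,0],[0,-0.16,0]],"roll":[0,0,0,0,0],"claw":[0.8,1,1,1,1]}' 40
python3 - <<'E'
from h import *
go([.6295,.0735,.19],1)
E
```

```text
time_s: 4.9
position: [0.4112, 0.3447, 0.0338]
tcp_rot: [0.708, -0.706, -0.011, 0.006]
force: [0.5, -0.3, -1.4]
width: 0.647
time_s: 5.2
position: [0.4121, 0.3453, 0.0349]
tcp_rot: [0.708, -0.706, -0.011, 0.005]
force: [-0.1, 0.1, -0.2]
width: 0.8
time_s: 5.7
position: [0.4138, 0.3469, 0.2011]
tcp_rot: [0.71, -0.704, -0.015, 0.002]
force: [0.7, 0.3, 0.2]
width: 0.999
t 5.7 pos [0.4138 0.3469 0.2011] jawyaw 1.35 y [ 0.0184  0.0098 -0.9998] F [0.7 0.3 0.2] T [ 0.02 -0.05 -0.02] w 0.999 j [ 0.58  0.3  -0.11  1.14 -0.    2.13]
slide [ 0.209   0.0124 -0.2785] roll 0.0061 n 0.348
```

```bash
python3 -m creep '{"slide":[[0.209,0.0124,-0.2785],[0.209,0.0124,-0.2785],[0.209,0.0124,-0.2785],[0.209,0.0124,-0.2785],[0.209,0.0124,-0.2785],[0.209,0.0124,-0.2785],[0.209,0.0124,-0.2785],[0.209,0.0124,-0.2785]],"roll":[0.006,0.006,0.006,0.006,0.006,0.006,0.006,0.006],"claw":[1,1,1,1,1,1,1,1]}' 40
python3 -m creep '{"slide":[[0,0,0],[0,0,0]],"roll":[0,0],"claw":[1,1]}' 40
python3 - <<'E'
from h import *
go([.6295,.0735,.044],1)
snap("wrist","w4.png")
E
```

```text
time_s: 6.5
position: [0.6325, 0.0682, 0.1883]
tcp_rot: [0.71, -0.704, -0.011, -0.003]
force: [-0.1, -0.1, -0.2]
width: 1.003
time_s: 6.7
position: [0.6317, 0.0684, 0.1874]
tcp_rot: [0.71, -0.704, -0.01, -0.002]
force: [-0.7, 0.0, -0.3]
width: 1.001
t 6.7 pos [0.6317 0.0684 0.1874] jawyaw 0.62 y [ 0.0175  0.0076 -0.9998] F [-0.7  0.  -0.3] T [ 0.    0.01 -0.01] w 1.001 j [0.   0.5  0.16 1.21 0.01 1.56]
slide [-0.0047  0.1434  0.0041] roll -0.0066 n 0.144
```

View pics/w4.png

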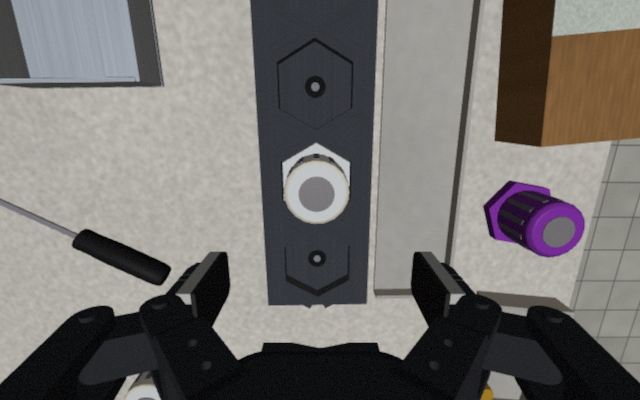

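```bash
python3 -m creep '{"slide":[[-0.004,0.0,0.004],[-0.004,0.05,0.004],[-0.004,0.1,0.004]],"roll":[0,0,0],"claw":[1,1,1]}' 40
python3 - <<'E'
from h import *
go([.6295,.0735,.044],1)
E
```

```text
time_s: 7.05
position: [0.6307, 0.0755, 0.0893]
tcp_rot: [0.71, -0.704, -0.014, -0.004]
force: [0.6, 0.8, -0.5]
width: 1.0
t 7.05 pos [0.6307 0.0755 0.0893] jawyaw 0.81 y [ 0.0241  0.0083 -0.9997] F [ 0.6  0.8 -0.5] T [ 0.04  0.02 -0.01] w 1.0 j [ 0.02  0.55 -0.03  0.97  0.01  1.57]
slide [-0.0024  0.0452 -0.0024] roll -0.0034 n 0.045
```

```bash
python3 -m creep '{"slide":[[-0.002,0.03,-0.002],[-0.002,0.045,-0.002],[-0.002,0.045,-0.002],[-0.002,0.045,-0.002]],"roll":[0,0,0,0],"claw":[1,1,1,1]}' 40
python3 -m creep '{"slide":[[0,0,0],[0,0,0],[0,0,0],[0,0,0],[0,0,0]],"roll":[0,0,0,0,0],"claw":[0,0,0,0,0]}' 40
python3 - <<'E'
from h import *
st()
E
```

```text
time_s: 7.45
position: [0.6295, 0.075, 0.0449]
tcp_rot: [0.71, -0.704, -0.014, -0.003]
force: [0.5, -1.7, -0.1]
width: 1.002
time_s: 7.95
position: [0.6309, 0.0753, 0.0473]
tcp_rot: [0.71, -0.704, -0.015, -0.004]
force: [-1.0, 0.0, 5.4]
width: 0.639
t 7.95 pos [0.6309 0.0753 0.0473] jawyaw 0.89 y [ 0.0277  0.0091 -0.9996] F [-1.   0.   5.4] T [0.17 0.43 0.01] w 0.639 j [ 0.01  0.58 -0.09  0.88  0.01  1.57]
```

```bash
python3 -m creep '{"slide":[[0,-0.01,0],[0,-0.04,0],[0,-0.09,0],[0,-0.13,0],[0,-0.13,0],[0,-0.13,0],[0,-0.13,0]],"roll":[0,0,0,0,0,0,0],"claw":[0,0,0,0,0,0,0]}' 40
python3 - <<'E'
from h import *
go([.417,.205,.16],1)
E
```

```text
time_s: 8.65
position: [0.6262, 0.074, 0.1759]
tcp_rot: [0.71, -0.704, -0.014, -0.003]
force: [-0.9, -0.8, -2.4]
width: 0.645
t 8.65 pos [0.6262 0.074  0.1759] jawyaw 0.89 y [ 0.0251  0.009  -0.9996] F [-0.9 -0.8 -2.4] T [-0.02  0.06 -0.04] w 0.645 j [0.01 0.49 0.1  1.16 0.01 1.57]
slide [-0.2075  0.0118  0.1341] roll -0.0019 n 0.247
```

```bash
python3 -m creep '{"slide":[[-0.2075,0.012,0.134],[-0.2075,0.012,0.134],[-0.2075,0.012,0.134]],"roll":[0,0,0],"claw":[0,0,0]}' 40
python3 - <<'E'
from h import *
go([.417,.205,.16],1)
E
```

```text
time_s: 8.95
position: [0.4971, 0.1533, 0.1641]
tcp_rot: [0.71, -0.704, -0.012, -0.002]
force: [0.5, 1.3, -1.3]
width: 0.643
t 8.95 pos [0.4971 0.1533 0.1641] jawyaw 0.83 y [ 0.0205  0.0086 -0.9998] F [ 0.5  1.3 -1.3] T [0.07 0.02 0.01] w 0.643 j [ 0.17  0.28 -0.24  1.03  0.    1.73]
slide [-0.0794  0.0029  0.0528] roll -0.003 n 0.095
```

```bash
python3 -m creep '{"slide":[[-0.079,0.002,0.053],[-0.079,0.002,0.053]],"roll":[0,0],"claw":[0,0]}' 40
python3 -m creep '{"slide":[[-0.002,0.01,0],[-0.002,0.02,0],[-0.002,0.02,0],[-0.002,0.02,0]],"roll":[0,0,0,0],"claw":[0,0,0,0]}' 40
python3 - <<'E'
from h import *
go([.417,.205,.036],1)
snap("wrist","w5.png")
E
```

```text
time_s: 9.15
position: [0.4137, 0.2053, 0.1587]
tcp_rot: [0.71, -0.704, -0.011, -0.001]
force: [1.0, 1.3, -2.6]
width: 0.646
time_s: 9.55
position: [0.4128, 0.2048, 0.138]
tcp_rot: [0.709, -0.705, -0.01, -0.001]
force: [0.8, -0.2, -3.3]
width: 0.644
t 9.55 pos [0.4128 0.2048 0.138 ] jawyaw 0.71 y [ 0.0151  0.0069 -0.9999] F [ 0.8 -0.2 -3.3] T [ 0.01 -0.04  0.04] w 0.644 j [ 0.32  0.19 -0.43  0.94  0.    1.88]
slide [ 0.0027  0.1021 -0.0005] roll -0.005 n 0.102
```

View pics/w5.png

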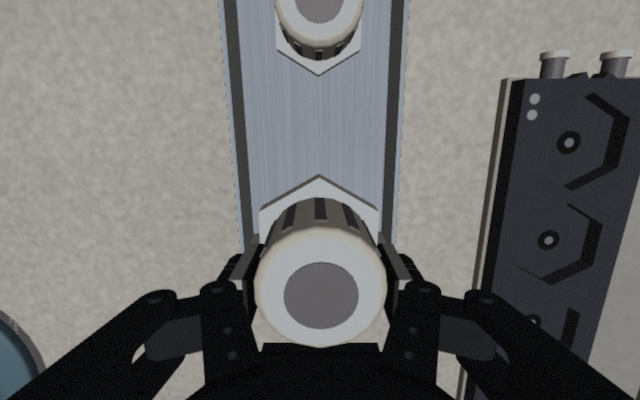

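```bash
python3 -m creep '{"slide":[[0.003,0.04,0.004],[0.003,0.07,0.004],[0.003,0.09,0.004],[0.003,0.1,0.004],[0.003,0.104,0.004],[0.003,0.104,0.004]],"roll":[0,0,0,0,0,0],"claw":[0,0,0,0,0,0]}' 40
python3 -m creep '{"slide":[[0,0,0],[0,0,0],[0,0,0],[0,-0.03,0],[0,-0.08,0],[0,-0.13,0],[0,-0.13,0],[0,-0.13,0]],"roll":[0,0,0,0,0,0,0,0],"claw":[0.8,0.8,0.8,0.8,1,1,1,1]}' 40
python3 - <<'E'
from h import *
go([.40,-.10,.19],90)
go([.46,-.25,.19],90)
E
```

```text
time_s: 10.2
position: [0.4189, 0.2095, 0.0356]
tcp_rot: [0.71, -0.704, -0.01, -0.002]
force: [0.4, 0.9, -1.7]
width: 0.646
time_s: 11.0
position: [0.4182, 0.2091, 0.1673]
tcp_rot: [0.71, -0.704, -0.012, -0.003]
force: [-0.9, 0.8, 0.3]
width: 0.999
t 11.0 pos [0.4182 0.2091 0.1673] jawyaw 0.65 y [ 0.0213  0.0089 -0.9997] F [-0.9  0.8  0.3] T [-0.03  0.02  0.01] w 0.999 j [ 0.33  0.17 -0.36  1.01  0.    1.89]
slide [-0.0213 -0.0258 -0.3086] roll -1.5594 n 0.31
t 11.0 pos [0.4182 0.2091 0.1673] jawyaw 0.65 y [ 0.0213  0.0089 -0.9997] F [-0.9  0.8  0.3] T [-0.03  0.02  0.01] w 0.999 j [ 0.33  0.17 -0.36  1.01  0.    1.89]
slide [ 0.037  -0.0259 -0.4593] roll -1.5594 n 0.462
```

```bash
python3 - <<'E'
from h import *
go([.455,-.24,.20],-21)
E
python3 -m creep '{"slide":[[0.03,-0.038,-0.449],[0.03,-0.038,-0.449],[0.03,-0.038,-0.449],[0.03,-0.038,-0.449],[0.03,-0.038,-0.449],[0.03,-0.038,-0.449],[0.03,-0.038,-0.449],[0.03,-0.038,-0.449]],"roll":[0,0,0,0,0,0,0,0],"claw":[1,1,1,1,1,1,1,1]}' 40
python3 - <<'E'
from h import *
go([.455,-.24,.20],0)
E
```

```text
t 11.0 pos [0.4182 0.2091 0.1673] jawyaw 0.65 y [ 0.0213  0.0089 -0.9997] F [-0.9  0.8  0.3] T [-0.03  0.02  0.01] w 0.999 j [ 0.33  0.17 -0.36  1.01  0.    1.89]
slide [ 0.0323 -0.0359 -0.4492] roll 0.3779 n 0.452
time_s: 11.8
position: [0.4471, -0.1903, 0.1961]
tcp_rot: [0.711, -0.703, -0.011, -0.003]
force: [0.3, 0.9, -0.9]
width: 1.0
t 11.8 pos [ 0.4471 -0.1903  0.1961] jawyaw 0.63 y [ 0.0186  0.0109 -0.9998] F [ 0.3  0.9 -0.9] T [-0.06 -0.05 -0.01] w 1.0 j [-0.55  0.2  -0.25  1.11  0.02  1.01]
slide [ 0.0074 -0.0043 -0.0497] roll 0.011 n 0.05
```

```bash
python3 -m creep '{"slide":[[0.007,-0.004,-0.03],[0.007,-0.004,-0.05],[0.007,-0.004,-0.05],[0.007,-0.004,-0.05]],"roll":[0,0,0,0],"claw":[1,1,1,1]}' 40
python3 - <<'E'
from h import *
st(); m,im=snap("wrist","w6.png"); np.savez("w6.npz",**m)
E
```

```text
time_s: 12.2
position: [0.4536, -0.2395, 0.198]
tcp_rot: [0.712, -0.702, -0.009, -0.002]
force: [-0.5, 0.7, 0.6]
width: 1.002
t 12.2 pos [ 0.4536 -0.2395  0.198 ] jawyaw 0.58 y [ 0.0158  0.0135 -0.9998] F [-0.5  0.7  0.6] T [-0.03 -0.02  0.06] w 1.002 j [-0.62  0.26 -0.17  1.13  0.02  0.94]
```

View pics/w6.png

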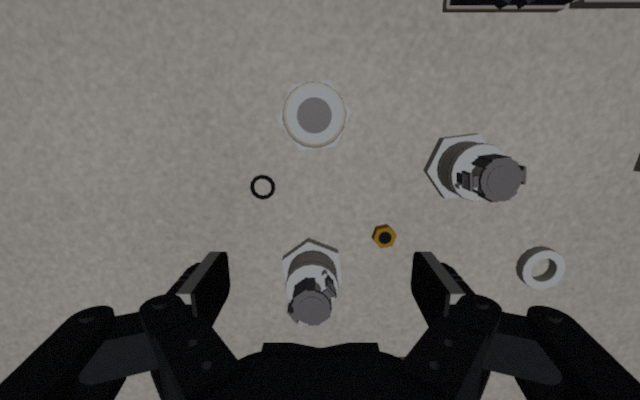

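Run:
```python
from h import *
im=cv2.imread("pics/w6.png")[:,:,::-1]
a=[cv2.resize(im[y:y+100,x:x+120,::-1],None,fx=4,fy=4,interpolation=cv2.INTER_CUBIC) for x,y in [(255,65),(420,120),(255,230)]]
cv2.imwrite("pics/w6a.png",np.hstack(a[:1])); cv2.imwrite("pics/w6b.png",a[1]); cv2.imwrite("pics/w6c.png",a[2])
```

```text
(no output)
```

View pics/w6a.png

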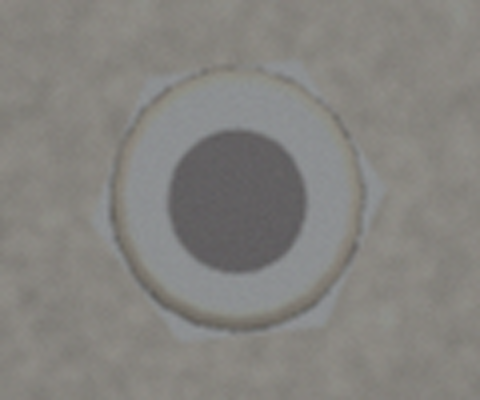

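View pics/w6b.png

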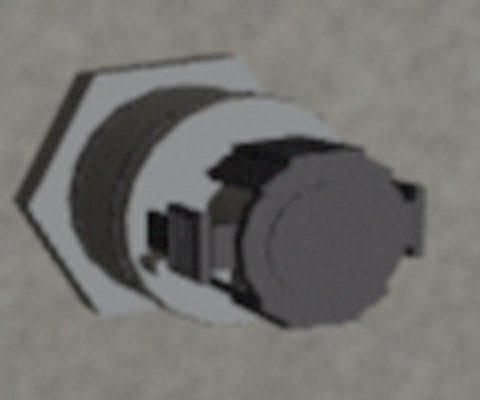

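View pics/w6c.png

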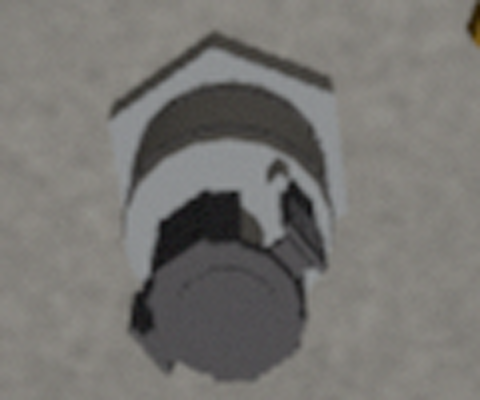

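Run:
```python
from h import *
m=dict(np.load("w6.npz"))
def an(name,o,cen,z,vs,tabs=None):
    f=lambda p,z:onz(m,o[0]+p[0]/4,o[1]+p[1]/4,z)
    c=f(cen,z); V=np.array([f(v,.014) for v in vs])
    # fit hexagon center: adjacent vertices radius .0381
    from scipy.optimize import least_squares
    def res(q):
        d=V[:,:2]-q[:2]; a=np.arctan2(d[:,1],d[:,0]); k=np.round((a-q[2])/(np.pi/3))
        t=q[2]+k*np.pi/3; return (d-.0381*np.c_[np.cos(t),np.sin(t)]).ravel()
    best=min((least_squares(res,[c[0],c[1],x]) for x in np.linspace(0,1,7)),key=lambda s:s.cost)
    print(name,"top",c.round(4),"foot",best.x[:2].round(4),"vertex",np.degrees(best.x[2])%60,"rms",np.sqrt(np.mean(best.fun**2)).round(4))
    if tabs:
        a,b=[f(t,.075) for t in tabs]; d=b-a; print("  tabs",np.degrees(np.arctan2(d[1],d[0])), np.linalg.norm(d))
an("sed",(255,65),(238,200),.066,[(382,190),(98,220),(145,75),(300,62),(325,325),(180,338)])
an("cB",(420,120),(332,238),.0865,[(85,72),(232,55),(18,200),(98,312)],[(185,240),(413,220)])
an("cA",(255,230),(230,312),.0865,[(213,35),(112,118),(333,88),(345,212)],[(150,340),(305,235)])
```

```text
sed top [ 0.4497 -0.1681  0.066 ] foot [ 0.4498 -0.1686] vertex 6.588414035333585 rms 0.0007
cB top [ 0.6111 -0.2196  0.0865] foot [ 0.6076 -0.2192] vertex 8.194077533571567 rms 0.0007
  tabs 5.533835043784924 0.05079690328339761
cA top [ 0.4489 -0.345   0.0865] foot [ 0.4481 -0.3436] vertex 36.7489291418828 rms 0.0011
  tabs 37.66518486039718 0.04821905322010259
```

Run:
```python
from h import *
go([.4500,-.1695,.12],-23.4)
```

```text
t 12.25 pos [ 0.4537 -0.2389  0.1983] jawyaw 0.64 y [ 0.0162  0.0132 -0.9998] F [-0.9 -0.7 -0.2] T [-0.04 -0.    0.  ] w 0.999 j [-0.62  0.26 -0.17  1.13  0.02  0.94]
slide [-0.0042  0.0792  0.0685] roll 0.4197 n 0.105
```

```bash
python3 -m creep '{"slide":[[-0.004,0.0,0.0685],[-0.004,0.04,0.0685],[-0.004,0.079,0.0685],[-0.004,0.079,0.0685],[-0.004,0.079,0.0685],[-0.004,0.079,0.0685]],"roll":[0.42,0.42,0.42,0.42,0.42,0.42],"claw":[1,1,1,1,1,1]}' 40
python3 - <<'E'
from h import *
go([.4500,-.1695,.028],-23.4)
E
```

```text
time_s: 12.85
position: [0.4515, -0.17, 0.1221]
tcp_rot: [0.698, -0.687, 0.137, -0.148]
force: [0.4, -0.7, 1.0]
width: 1.002
t 12.85 pos [ 0.4515 -0.17    0.1221] jawyaw -23.3 y [ 0.0188  0.0118 -0.9998] F [ 0.4 -0.7  1. ] T [-0.   -0.03 -0.01] w 1.002 j [-0.5   0.25 -0.4   0.92  0.02  1.47]
slide [-0.0028  0.0941 -0.0019] roll 0.0018 n 0.094
```

```bash
python3 -m creep '{"slide":[[-0.003,0.04,-0.002],[-0.003,0.075,-0.002],[-0.003,0.094,-0.002],[-0.003,0.094,-0.002],[-0.003,0.094,-0.002]],"roll":[0,0,0,0,0],"claw":[1,1,1,1,1]}' 40
python3 -m creep '{"slide":[[0,0,0],[0,0,0],[0,0,0],[0,0,0],[0,0,0],[0,0,0]],"roll":[0,0,0,0,0,0],"claw":[0,0,0,0,0,0]}' 40
python3 - <<'E'
from h import *
st(); snap("wrist","w7.png")
E
```

```text
time_s: 13.35
position: [0.4511, -0.1706, 0.0297]
tcp_rot: [0.698, -0.687, 0.136, -0.149]
force: [-0.6, -0.7, 1.5]
width: 0.999
time_s: 13.95
position: [0.4526, -0.1715, 0.0317]
tcp_rot: [0.697, -0.688, 0.135, -0.15]
force: [-1.4, -0.2, 6.9]
width: 0.643
t 13.95 pos [ 0.4526 -0.1715  0.0317] jawyaw -23.28 y [ 0.0239  0.0087 -0.9997] F [-1.4 -0.2  6.9] T [0.18 0.43 0.03] w 0.643 j [-0.51  0.35 -0.53  0.68  0.02  1.47]
```

View pics/w7.png

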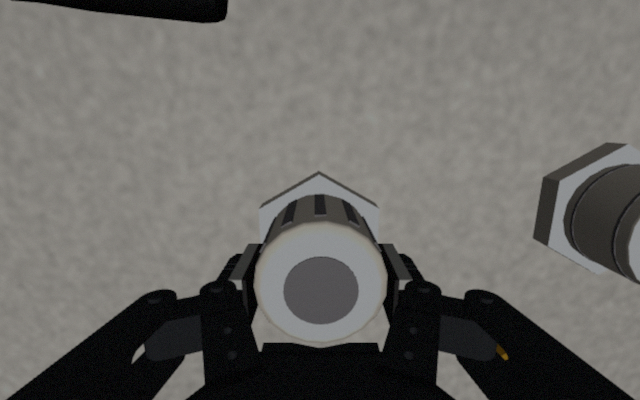

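```bash
python3 -m creep '{"slide":[[0,-0.03,0],[0,-0.07,0],[0,-0.1,0],[0,-0.1,0],[0,-0.1,0]],"roll":[0,0,0,0,0],"claw":[0,0,0,0,0]}' 40
python3 - <<'E'
from h import *
go([.631,.0732,.11],1.0)
E
```

```text
time_s: 14.5
position: [0.4509, -0.1727, 0.1324]
tcp_rot: [0.697, -0.688, 0.134, -0.151]
force: [-0.0, 0.2, -1.3]
width: 0.645
t 14.5 pos [ 0.4509 -0.1727  0.1324] jawyaw -23.28 y [ 0.0261  0.0074 -0.9996] F [-0.   0.2 -1.3] T [0.   0.07 0.03] w 0.645 j [-0.51  0.23 -0.39  0.93  0.02  1.47]
slide [0.0678 0.029  0.2967] roll -0.4237 n 0.306
```

```bash
python3 - <<'E'
from h import *
go([.631,.0732,.12],1.0)
E
python3 -m creep '{"slide":[[0.068,0.018,0.297],[0.068,0.018,0.297],[0.068,0.018,0.297],[0.068,0.018,0.297],[0.068,0.018,0.297],[0.068,0.018,0.297],[0.068,0.018,0.297],[0.068,0.018,0.297]],"roll":[-0.424,-0.424,-0.424,-0.424,-0.424,-0.424,-0.424,-0.424],"claw":[0,0,0,0,0,0,0,0]}' 40
python3 - <<'E'
from h import *
go([.631,.0732,.064],1.0)
snap("wrist","w8.png")
E
```

```text
t 14.5 pos [ 0.4509 -0.1727  0.1324] jawyaw -23.28 y [ 0.0261  0.0074 -0.9996] F [-0.   0.2 -1.3] T [0.   0.07 0.03] w 0.645 j [-0.51  0.23 -0.39  0.93  0.02  1.47]
slide [0.068  0.019  0.2968] roll -0.4237 n 0.305
time_s: 15.3
position: [0.63, 0.0747, 0.1182]
tcp_rot: [0.709, -0.705, -0.015, -0.001]
force: [-1.1, -0.8, -1.7]
width: 0.64
t 15.3 pos [0.63   0.0747 0.1182] jawyaw 1.18 y [ 0.022   0.0071 -0.9997] F [-1.1 -0.8 -1.7] T [-0.05  0.04  0.05] w 0.64 j [0.01 0.53 0.02 1.04 0.01 1.57]
slide [-0.0003  0.0542 -0.0019] roll 0.0031 n 0.054
```

View pics/w8.png

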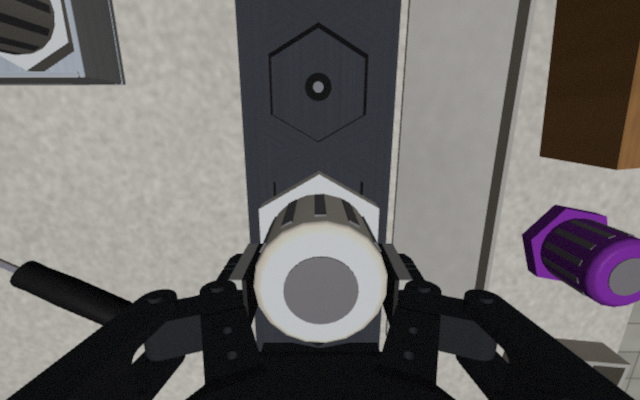

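```bash
python3 -m creep '{"slide":[[0,0.03,-0.0015],[0,0.05,-0.0015],[0,0.06,-0.0015],[0,0.066,-0.0015],[0,0.071,-0.0015],[0,0.073,-0.0015],[0,0.073,-0.0015]],"roll":[0.003,0.003,0.003,0.003,0.003,0.003,0.003],"claw":[0,0,0,0,0,0,0]}' 40
python3 - <<'E'
from h import *
st(); snap("wrist","w9.png")
E
```

```text
time_s: 16.05
position: [0.6309, 0.0751, 0.0477]
tcp_rot: [0.712, -0.702, -0.014, -0.003]
force: [-1.2, 9.9, 6.6]
width: 0.642
t 16.05 pos [0.6309 0.0751 0.0477] jawyaw 0.95 y [ 0.0238  0.015  -0.9996] F [-1.2  9.9  6.6] T [2.06 0.22 0.17] w 0.642 j [ 0.01  0.58 -0.08  0.88  0.01  1.57]
```

View pics/w9.png

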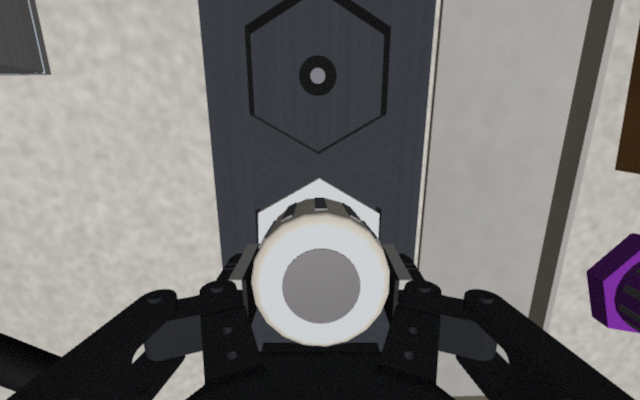

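```bash
python3 -m creep '{"slide":[[0,0,0.002],[0,0.002,0.003],[0.001,0.003,0.003],[-0.001,0.004,0.003],[0,0.004,0.002],[0,0.004,0.003],[0,0.003,0.003]],"roll":[0,0.02,-0.02,0.02,-0.02,0,0],"claw":[0,0,0,0,0,0,0]}' 40
python3 - <<'E'
from h import *
st(); snap("wrist","w10.png")
E
```

```text
time_s: 16.8
position: [0.6315, 0.0762, 0.0471]
tcp_rot: [0.712, -0.702, -0.014, -0.004]
force: [-1.3, -0.9, 7.9]
width: 0.641
t 16.8 pos [0.6315 0.0762 0.0471] jawyaw 0.79 y [ 0.0261  0.0133 -0.9996] F [-1.3 -0.9  7.9] T [-0.09  0.43  0.05] w 0.641 j [ 0.01  0.58 -0.08  0.88  0.01  1.57]
```

View pics/w10.png

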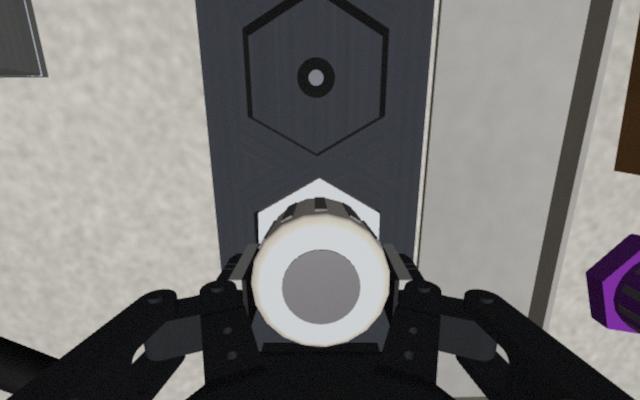

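```bash
python3 -m creep '{"slide":[[0,0,0],[0,0,0],[0,0,0],[0,-0.03,0],[0,-0.08,0],[0,-0.13,-0.01],[0,-0.15,-0.03],[0,-0.15,-0.03]],"roll":[0,0,0,0,0,0,0,0],"claw":[1,1,1,1,1,1,1,1]}' 40
python3 - <<'E'
from h import *
st(); m,im=snap("wrist","w11.png");np.savez("w11.npz",**m)
m,im=snap("side","s11.png"); crop(im,240,110,400,230,5,"pics/s11c.png")
E
```

```text
time_s: 17.65
position: [0.6307, 0.0421, 0.201]
tcp_rot: [0.711, -0.703, -0.016, -0.008]
force: [-0.6, -0.3, -0.5]
width: 1.0
t 17.65 pos [0.6307 0.0421 0.201 ] jawyaw 0.66 y [ 0.0341  0.0116 -0.9993] F [-0.6 -0.3 -0.5] T [ 0.03  0.06 -0.01] w 1.0 j [-0.04  0.47  0.15  1.21  0.01  1.52]
```

View pics/w11.png

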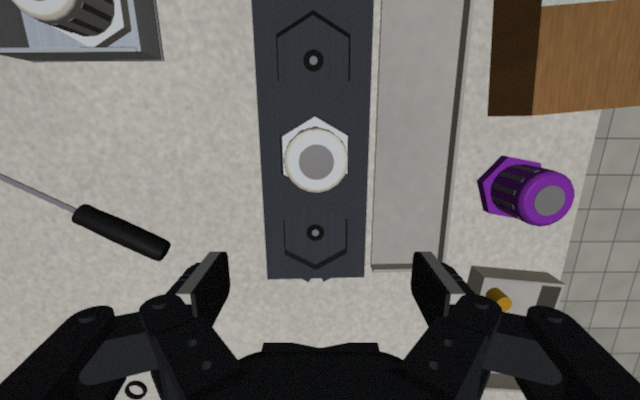

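View pics/s11c.png

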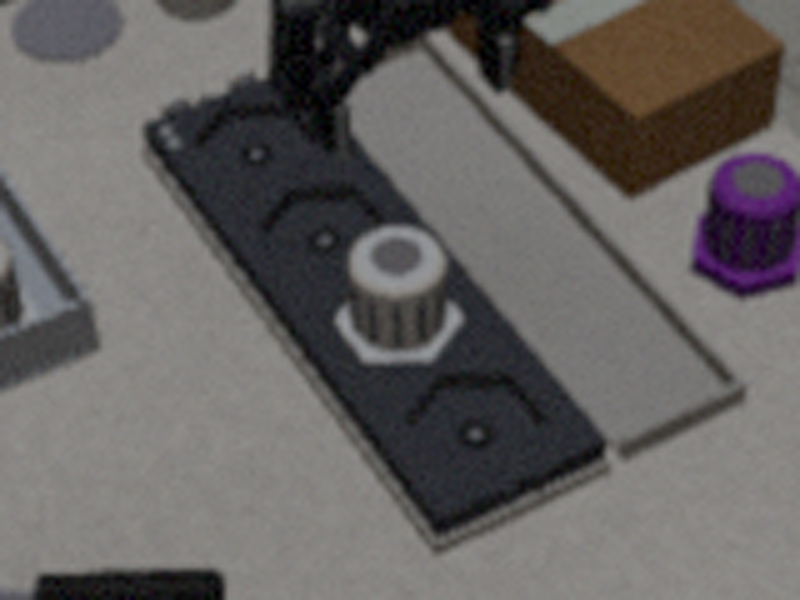

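```bash
python3 - <<'E'
from h import *
go([.4485,-.38,.20],6.7)
E
python3 -m creep '{"slide":[[-0.18,0.0,-0.42],[-0.18,0.0,-0.42],[-0.18,0.0,-0.42]],"roll":[-0.1,-0.1,-0.1],"claw":[1,1,1]}' 40
python3 - <<'E'
from h import *
go([.4485,-.38,.20],6.7)
E
```

```text
t 17.75 pos [0.6281 0.0439 0.1962] jawyaw 0.74 y [ 0.0262  0.0134 -0.9996] F [-0.1  0.1 -1.7] T [ 0.01 -0.    0.01] w 0.997 j [-0.04  0.48  0.14  1.21  0.01  1.52]
slide [-0.1849 -0.0142 -0.4214] roll -0.104 n 0.46
time_s: 18.05
position: [0.5687, -0.0943, 0.1902]
tcp_rot: [0.711, -0.701, -0.049, 0.033]
force: [0.6, -1.1, 0.0]
width: 1.002
t 18.05 pos [ 0.5687 -0.0943  0.1902] jawyaw 6.6 y [ 0.0217  0.0149 -0.9997] F [ 0.6 -1.1  0. ] T [-0.06 -0.05  0.03] w 1.002 j [-0.29  0.38 -0.03  1.15  0.02  1.17]
slide [-0.152  -0.0166 -0.2698] roll -0.0017 n 0.31
```

```bash
python3 -m creep '{"slide":[[-0.152,-0.0166,-0.27],[-0.152,-0.0166,-0.27],[-0.152,-0.0166,-0.27],[-0.152,-0.0166,-0.27]],"roll":[0,0,0,0],"claw":[1,1,1,1]}' 40
python3 - <<'E'
from h import *
go([.4485,-.38,.20],6.7)
E
```

```text
time_s: 18.45
position: [0.4901, -0.2783, 0.1949]
tcp_rot: [0.712, -0.7, -0.048, 0.034]
force: [0.9, 0.1, -0.8]
width: 0.998
t 18.45 pos [ 0.4901 -0.2783  0.1949] jawyaw 6.65 y [ 0.0182  0.018  -0.9997] F [ 0.9  0.1 -0.8] T [ 0.01 -0.02 -0.  ] w 0.998 j [-0.64  0.36 -0.04  1.17  0.03  0.81]
slide [-0.053  -0.0077 -0.0961] roll -0.0009 n 0.11
```

```bash
python3 -m creep '{"slide":[[-0.053,-0.008,-0.096],[-0.053,-0.008,-0.096],[-0.053,-0.008,-0.096],[-0.053,-0.008,-0.096]],"roll":[0,0,0,0],"claw":[1,1,1,1]}' 40
python3 - <<'E'
from h import *
st(); m,im=snap("wrist","w12.png"); np.savez("w12.npz",**m)
E
```

```text
time_s: 18.85
position: [0.4471, -0.3802, 0.1979]
tcp_rot: [0.713, -0.699, -0.046, 0.034]
force: [0.7, 0.3, 0.0]
width: 1.001
t 18.85 pos [ 0.4471 -0.3802  0.1979] jawyaw 6.48 y [ 0.0157  0.0212 -0.9997] F [0.7 0.3 0. ] T [-0.01 -0.03 -0.02] w 1.001 j [-0.83  0.41  0.05  1.21  0.03  0.63]
```

View pics/w12.png

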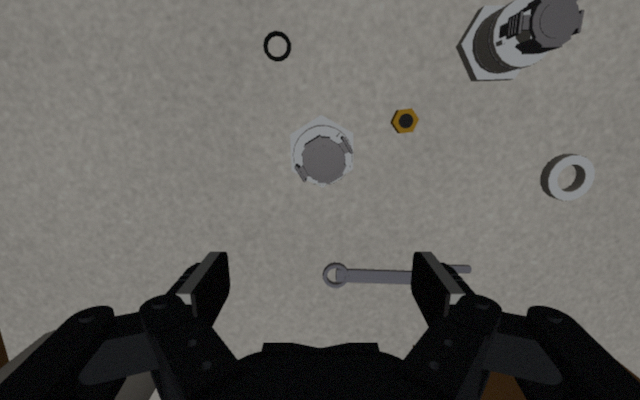

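Run:
```python
from h import *
m=dict(np.load("w12.npz")); print(onz(m,322.5,159.5,.0865), [onz(m,*p,.014).round(4) for p in [(320,116),(291,128),(352,133)]])
go([.4487,-.344,.115],6.7)
```

```text
[ 0.44671018 -0.34372326  0.0865    ] [array([ 0.4419, -0.3082,  0.014 ]), array([ 0.4134, -0.3235,  0.014 ]), array([ 0.4771, -0.3214,  0.014 ])]
t 18.9 pos [ 0.4479 -0.3787  0.1982] jawyaw 6.6 y [ 0.0161  0.0216 -0.9996] F [ 0.   0.  -1.3] T [ 0.03 -0.04 -0.  ] w 1.0 j [-0.82  0.41  0.05  1.21  0.03  0.63]
slide [0.0033 0.084  0.0328] roll -0.0018 n 0.09
```

```bash
python3 -m creep '{"slide":[[0.003,0.02,0.033],[0.003,0.05,0.033],[0.003,0.08,0.033],[0.003,0.08,0.033],[0.003,0.08,0.033],[0.003,0.08,0.033]],"roll":[0,0,0,0,0,0],"claw":[1,1,1,1,1,1]}' 40
python3 - <<'E'
from h import *
go([.4484,-.344,.020],6.7)
E
```

```text
time_s: 19.5
position: [0.4495, -0.3438, 0.1205]
tcp_rot: [0.713, -0.699, -0.048, 0.035]
force: [0.1, 0.1, 0.6]
width: 0.998
t 19.5 pos [ 0.4495 -0.3438  0.1205] jawyaw 6.68 y [ 0.0177  0.0202 -0.9996] F [0.1 0.1 0.6] T [-0.01 -0.05  0.04] w 0.998 j [-0.78  0.41 -0.16  1.    0.03  0.67]
slide [-0.0032  0.1005 -0.0018] roll -0.0004 n 0.101
```

```bash
python3 -m creep '{"slide":[[-0.003,0.04,-0.002],[-0.003,0.075,-0.002],[-0.003,0.095,-0.002],[-0.003,0.1,-0.002],[-0.003,0.1,-0.002],[-0.003,0.1,-0.002]],"roll":[0,0,0,0,0,0],"claw":[1,1,1,1,1,1]}' 40
python3 - <<'E'
from h import *
st()
E
python3 -m creep '{"slide":[[0,0,0],[0,0,0],[0,0,0],[0,0,0],[0,0,0],[0,0,0]],"roll":[0,0,0,0,0,0],"claw":[0,0,0,0,0,0]}' 40
python3 - <<'E'
from h import *
st(); snap("wrist","w13.png")
E
```

```text
time_s: 20.1
position: [0.4499, -0.3455, 0.0224]
tcp_rot: [0.712, -0.7, -0.049, 0.034]
force: [-0.0, 0.2, 0.0]
width: 0.999
t 20.1 pos [ 0.4499 -0.3455  0.0224] jawyaw 6.68 y [ 0.0202  0.0178 -0.9996] F [-0.   0.2  0. ] T [0.01 0.01 0.04] w 0.999 j [-0.78  0.51 -0.29  0.77  0.03  0.67]
time_s: 20.7
position: [0.4506, -0.3468, 0.0243]
tcp_rot: [0.711, -0.701, -0.049, 0.033]
force: [-2.5, 0.1, 7.7]
width: 0.644
t 20.7 pos [ 0.4506 -0.3468  0.0243] jawyaw 6.67 y [ 0.0216  0.0149 -0.9997] F [-2.5  0.1  7.7] T [ 0.    0.54 -0.  ] w 0.644 j [-0.78  0.51 -0.29  0.77  0.03  0.67]
```

View pics/w13.png

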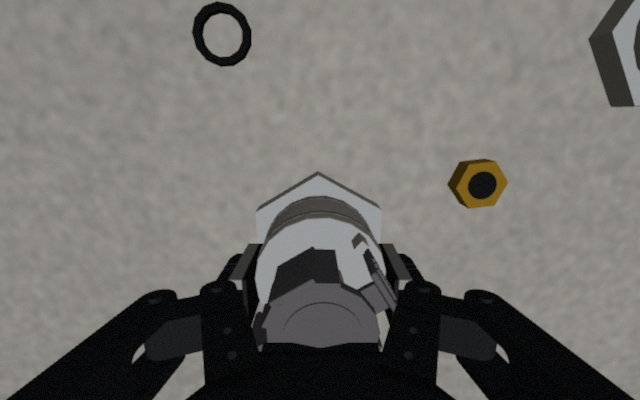

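```bash
cat >> h.py <<'E'
RC=np.array([[1,0,0],[0,-.275,-.9614],[0,.9614,-.275]])
CT=np.array([.0005,-.1436,.0705]); KW=np.array([[307.5,0,320.],[0,307.5,202.],[0,0,1]])
def tool(u,v,ydown):
    d=RC.T@np.linalg.solve(KW,[u,v,1.]); return CT+d*(ydown-CT[1])/d[1]
E
python3 - <<'E'
from h import *
print("uA",tool(322,178,.0442-.030),tool(320.5,302,.0442-.082))
print("uB",tool(319.5,176.5,.0473-.030),tool(321,296,.0473-.082))
print("sed",tool(319,172,.0317-.014),tool(320.5,290,.0317-.066))
print("sed in bay",tool(319,178,.0471-.030),tool(320.5,287,.0471-.082))
print("cA",tool(318,172,.0243-.014))
E
```

```text
uA [0.00154424 0.0142     0.03839554] [ 0.00069729 -0.0378     -0.00080231]
uB [0.00023418 0.0173     0.03857615] [ 0.00090366 -0.0347     -0.00011416]
sed [-3.08007589e-05  1.77000000e-02  4.09235163e-02] [ 0.00070134 -0.0343      0.00238013]
sed in bay [-3.17133777e-05  1.71000000e-02  3.78055293e-02] [ 0.00069963 -0.0349      0.00411089]
cA [-0.0005129  0.0103     0.0422804]
```

```bash
python3 -m creep '{"slide":[[0,-0.03,0],[0,-0.07,0],[0,-0.12,0],[0,-0.12,0],[0,-0.12,0],[0,-0.12,0]],"roll":[0,0,0,0,0,0],"claw":[0,0,0,0,0,0]}' 40
python3 - <<'E'
from h import *
go([.629,.162,.15],1.0)
E
```

```text
time_s: 21.35
position: [0.447, -0.3475, 0.1426]
tcp_rot: [0.711, -0.7, -0.048, 0.034]
force: [0.7, -0.5, -3.2]
width: 0.644
t 21.35 pos [ 0.447  -0.3475  0.1426] jawyaw 6.66 y [ 0.0194  0.0171 -0.9997] F [ 0.7 -0.5 -3.2] T [-0.01  0.07 -0.04] w 0.644 j [-0.79  0.4  -0.12  1.05  0.03  0.67]
slide [0.24   0.0049 0.485 ] roll 0.0988 n 0.541
```

```bash
python3 -m creep '{"slide":[[0.24,-0.01,0.485],[0.24,-0.01,0.485],[0.24,-0.01,0.485],[0.24,-0.01,0.485],[0.24,-0.01,0.485],[0.24,-0.01,0.485],[0.24,-0.01,0.485],[0.24,-0.01,0.485]],"roll":[0.099,0.099,0.099,0.099,0.099,0.099,0.099,0.099],"claw":[0,0,0,0,0,0,0,0]}' 40
python3 - <<'E'
from h import *
go([.629,.162,.09],1.0)
E
```

```text
time_s: 22.15
position: [0.5799, 0.0304, 0.1569]
tcp_rot: [0.713, -0.701, -0.011, 0.001]
force: [1.0, -0.8, -3.0]
width: 0.641
t 22.15 pos [0.5799 0.0304 0.1569] jawyaw 0.99 y [ 0.0145  0.0173 -0.9997] F [ 1.  -0.8 -3. ] T [-0.09 -0.06 -0.01] w 0.641 j [-0.07  0.41 -0.07  1.08  0.02  1.49]
slide [0.0504 0.0699 0.1295] roll -0.0001 n 0.156
```

```bash
python3 -m creep '{"slide":[[0.025,0,0.05],[0.05,0,0.1],[0.05,0.01,0.1295],[0.05,0.03,0.1295],[0.05,0.05,0.1295],[0.05,0.05,0.1295],[0.05,0.05,0.1295]],"roll":[0,0,0,0,0,0,0],"claw":[0,0,0,0,0,0,0]}' 40
python3 - <<'E'
from h import *
go([.629,.162,.064],1.0); snap("wrist","w14.png")
E
```

```text
time_s: 22.85
position: [0.6264, 0.1613, 0.1077]
tcp_rot: [0.713, -0.701, -0.01, 0.003]
force: [-0.7, 0.1, -2.6]
width: 0.643
t 22.85 pos [0.6264 0.1613 0.1077] jawyaw 0.99 y [ 0.0096  0.0166 -0.9998] F [-0.7  0.1 -2.6] T [-0.06  0.   -0.02] w 0.643 j [0.15 0.57 0.06 1.05 0.01 1.7 ]
slide [ 0.0022  0.0437 -0.    ] roll -0.0002 n 0.044
```

View pics/w14.png

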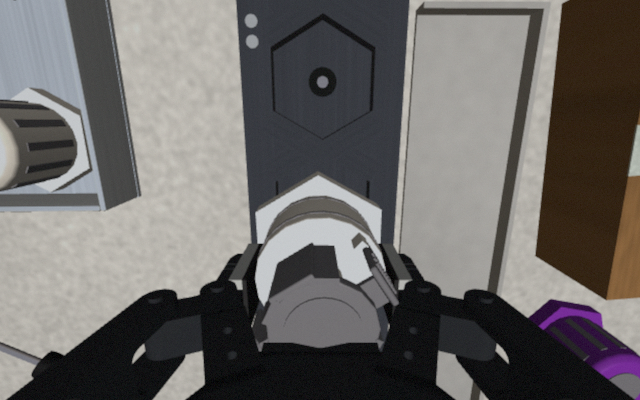

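```bash
python3 -m creep '{"slide":[[0.002,0.025,0],[0.002,0.043,0],[0.002,0.053,0],[0.002,0.06,0],[0.002,0.065,0],[0.002,0.068,0],[0.002,0.068,0]],"roll":[0,0,0,0,0,0,0],"claw":[0,0,0,0,0,0,0]}' 40
python3 - <<'E'
from h import *
st(); snap("wrist","w15.png")
E
```

```text
time_s: 23.6
position: [0.6306, 0.1624, 0.0414]
tcp_rot: [0.713, -0.701, -0.011, 0.001]
force: [-0.7, -0.0, -2.8]
width: 0.639
t 23.6 pos [0.6306 0.1624 0.0414] jawyaw 0.97 y [ 0.0128  0.017  -0.9998] F [-0.7 -0.  -2.8] T [-0.05  0.31  0.01] w 0.639 j [ 0.15  0.62 -0.02  0.91  0.01  1.7 ]
```

View pics/w15.png

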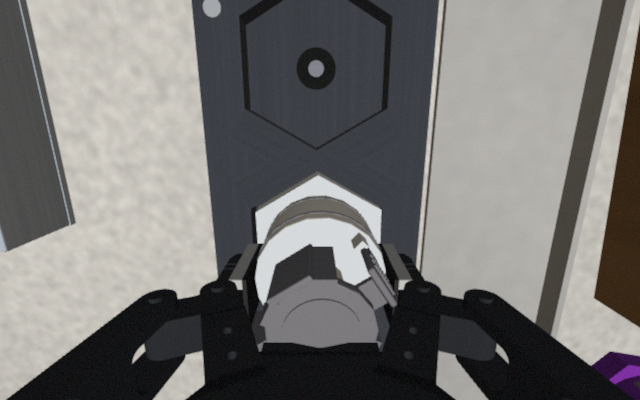

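```bash
python3 -m creep '{"slide":[[0,0.002,0.001],[0.001,0.003,-0.001],[-0.001,0.003,0.001],[0,0.003,0],[0,0.003,0]],"roll":[0.01,-0.01,0.01,0,0],"claw":[0,0,0,0,0]}' 40
python3 -m creep '{"slide":[[0,0,0],[0,0,0],[0,0,0],[0,-0.03,0],[0,-0.08,0],[0,-0.11,0],[0,-0.11,0],[0,-0.11,0]],"roll":[0,0,0,0,0,0,0,0],"claw":[1,1,1,1,1,1,1,1]}' 40
python3 - <<'E'
from h import *
go([.608,-.255,.20],-21.8)
m,im=snap("side","s16.png"); crop(im,240,90,400,210,5,"pics/s16c.png")
E
```

```text
time_s: 24.15
position: [0.6307, 0.1632, 0.0405]
tcp_rot: [0.714, -0.701, -0.011, 0.001]
force: [-6.2, 0.3, 9.9]
width: 0.643
time_s: 24.95
position: [0.6302, 0.1612, 0.1514]
tcp_rot: [0.714, -0.7, -0.012, 0.0]
force: [-0.7, 0.5, -0.5]
width: 0.999
t 24.95 pos [0.6302 0.1612 0.1514] jawyaw 0.99 y [ 0.0164  0.0188 -0.9997] F [-0.7  0.5 -0.5] T [-0.04  0.05 -0.01] w 0.999 j [0.15 0.54 0.13 1.14 0.02 1.7 ]
slide [-0.0286 -0.0568 -0.4148] roll 0.3977 n 0.42
```

View pics/s16c.png

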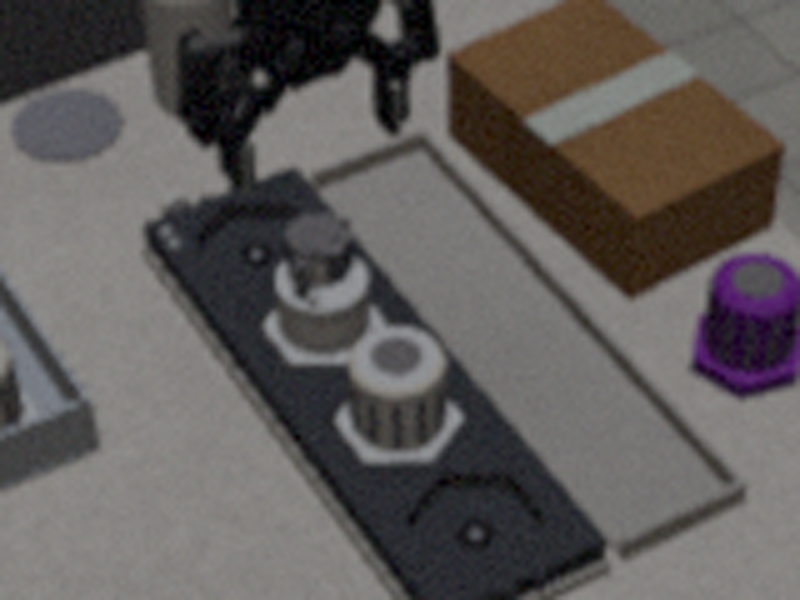

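```bash
python3 -m creep '{"slide":[[-0.028,-0.057,-0.415],[-0.028,-0.057,-0.415],[-0.028,-0.057,-0.415],[-0.028,-0.057,-0.415],[-0.028,-0.057,-0.415],[-0.028,-0.057,-0.415],[-0.028,-0.057,-0.415],[-0.028,-0.057,-0.415]],"roll":[0.398,0.398,0.398,0.398,0.398,0.398,0.398,0.398],"claw":[1,1,1,1,1,1,1,1]}' 40
python3 -m creep '{"slide":[[0,0,-0.04],[0,0,-0.04],[0,0,-0.04]],"roll":[0,0,0],"claw":[1,1,1]}' 40
python3 - <<'E'
from h import *
st(); m,im=snap("wrist","w17.png"); np.savez("w17.npz",**m)
E
```

```text
time_s: 25.8
position: [0.6072, -0.2371, 0.1945]
tcp_rot: [0.702, -0.687, 0.132, -0.136]
force: [0.5, 0.5, -0.9]
width: 1.003
time_s: 26.1
position: [0.591, -0.2745, 0.1913]
tcp_rot: [0.703, -0.686, 0.134, -0.135]
force: [-0.1, 1.2, 0.2]
width: 0.999
t 26.1 pos [ 0.591  -0.2745  0.1913] jawyaw -21.94 y [ 0.007   0.0228 -0.9997] F [-0.1  1.2  0.2] T [ 0.02  0.04 -0.05] w 0.999 j [-0.54  0.56  0.26  1.28  0.02  1.41]
```

View pics/w17.png

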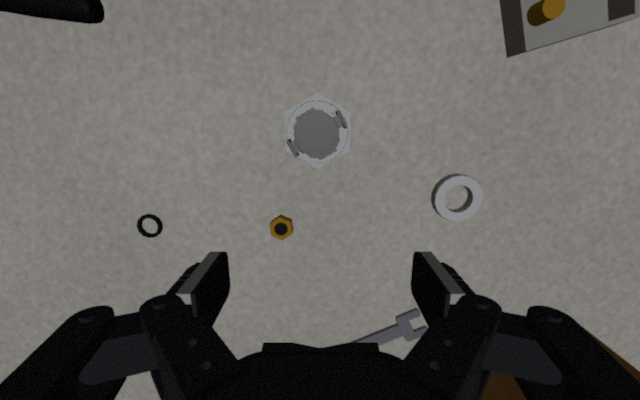

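Run:
```python
from h import *
m=dict(np.load("w17.npz")); print(onz(m,318,133,.0865)); a=onz(m,293,148,.075);b=onz(m,342,118,.075);print(b-a)
V=[onz(m,*p,.014)[:2] for p in [(318,94),(349.5,110),(349.5,148),(318,167),(286,149),(286,112)]]; V=np.array(V);c=V.mean(0);d=V-c;print(c,np.degrees(np.arctan2(d[:,1],d[:,0]))%60,np.linalg.norm(d,axis=1))
go([.6085,-.2200,.115],-21.8)
```

```text
[ 0.61044721 -0.21962217  0.0865    ]
[0.04686294 0.0073604  0.        ]
[ 0.6097928  -0.21934001] [ 7.69417142 10.34302272  9.83375106  8.2778321   7.54099771  8.47742793] [0.03535007 0.03769966 0.03722848 0.03738323 0.03793639 0.03681624]
t 26.15 pos [ 0.5915 -0.2735  0.1918] jawyaw -21.83 y [ 0.0075  0.0225 -0.9997] F [-0.5  0.3 -0.5] T [ 0.01 -0.05 -0.05] w 0.999 j [-0.54  0.55  0.26  1.28  0.02  1.41]
slide [-0.004   0.0781  0.0541] roll -0.0005 n 0.095
```

```bash
python3 -m creep '{"slide":[[-0.0026,0.02,0.0545],[-0.0026,0.05,0.0545],[-0.0026,0.075,0.0545],[-0.0026,0.075,0.0545],[-0.0026,0.075,0.0545],[-0.0026,0.075,0.0545]],"roll":[-0.008,-0.008,-0.008,-0.008,-0.008,-0.008],"claw":[1,1,1,1,1,1]}' 40
python3 - <<'E'
from h import *
go([.610,-.2205,.019],-21.3)
E
```

```text
time_s: 26.75
position: [0.6111, -0.2202, 0.1198]
tcp_rot: [0.703, -0.687, 0.129, -0.133]
force: [-0.8, 0.8, 0.6]
width: 1.001
t 26.75 pos [ 0.6111 -0.2202  0.1198] jawyaw -21.33 y [ 0.0098  0.0214 -0.9997] F [-0.8  0.8  0.6] T [-0.01  0.01 -0.01] w 1.001 j [-0.45  0.58  0.11  1.1   0.02  1.49]
slide [-0.001   0.1008 -0.003 ] roll -0.0006 n 0.101
```

```bash
python3 -m creep '{"slide":[[-0.001,0.04,-0.003],[-0.001,0.075,-0.003],[-0.001,0.095,-0.003],[-0.001,0.102,-0.003],[-0.001,0.102,-0.003],[-0.001,0.102,-0.003]],"roll":[0,0,0,0,0,0],"claw":[1,1,1,1,1,1]}' 40
python3 -m creep '{"slide":[[0,0,0],[0,0,0],[0,0,0],[0,0,0],[0,0,0],[0,0,0]],"roll":[0,0,0,0,0,0],"claw":[0,0,0,0,0,0]}' 40
python3 - <<'E'
from h import *
st(); snap("wrist","w18.png")
E
```

```text
time_s: 27.35
position: [0.6116, -0.2213, 0.0198]
tcp_rot: [0.703, -0.687, 0.128, -0.134]
force: [0.2, 0.3, 0.4]
width: 0.999
time_s: 27.95
position: [0.6126, -0.2219, 0.0218]
tcp_rot: [0.702, -0.687, 0.127, -0.135]
force: [-0.9, 0.4, 6.1]
width: 0.644
t 27.95 pos [ 0.6126 -0.2219  0.0218] jawyaw -21.35 y [ 0.0152  0.0187 -0.9997] F [-0.9  0.4  6.1] T [ 0.07  0.43 -0.02] w 0.644 j [-0.46  0.65 -0.03  0.88  0.02  1.49]
```

View pics/w18.png

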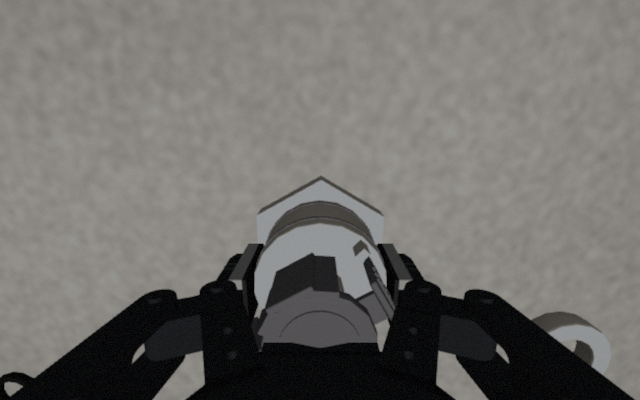

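```bash
python3 -m creep '{"slide":[[0,-0.03,0],[0,-0.07,0],[0,-0.11,0],[0,-0.11,0],[0,-0.11,0],[0,-0.11,0]],"roll":[0,0,0,0,0,0],"claw":[0,0,0,0,0,0]}' 40
python3 - <<'E'
from h import *
o=tool(321,177,.0078); print(o, o[2]-.0381)
go([.632,-.0145-(o[2]-.0381),.12],1.0)
E
```

```text
time_s: 28.6
position: [0.6098, -0.2234, 0.1302]
tcp_rot: [0.703, -0.687, 0.128, -0.134]
force: [-0.4, -0.2, -2.2]
width: 0.642
[0.00100049 0.0078     0.04020679] 0.0021067871493245446
t 28.6 pos [ 0.6098 -0.2234  0.1302] jawyaw -21.35 y [ 0.0127  0.0199 -0.9997] F [-0.4 -0.2 -2.2] T [ 0.01 -0.02 -0.03] w 0.642 j [-0.46  0.57  0.12  1.12  0.02  1.48]
slide [-0.0546  0.0146  0.2004] roll -0.39 n 0.208
```

```bash
python3 -m creep '{"slide":[[-0.0546,0.015,0.2],[-0.0546,0.015,0.2],[-0.0546,0.015,0.2],[-0.0546,0.015,0.2],[-0.0546,0.015,0.2],[-0.0546,0.015,0.2],[-0.0546,0.015,0.2],[-0.0546,0.015,0.2]],"roll":[-0.39,-0.39,-0.39,-0.39,-0.39,-0.39,-0.39,-0.39],"claw":[0,0,0,0,0,0,0,0]}' 40
python3 - <<'E'
from h import *
go([.632,-.0166,.038],1.0); snap("wrist","w19.png")
E
```

```text
time_s: 29.4
position: [0.6315, -0.0186, 0.119]
tcp_rot: [0.714, -0.7, -0.01, 0.001]
force: [0.1, -0.2, -2.2]
width: 0.642
t 29.4 pos [ 0.6315 -0.0186  0.119 ] jawyaw 0.87 y [ 0.0117  0.0194 -0.9997] F [ 0.1 -0.2 -2.2] T [-0.06 -0.01  0.01] w 0.642 j [-0.14  0.53  0.03  1.06  0.02  1.42]
slide [-0.0005  0.081   0.0005] roll -0.0022 n 0.081
```

View pics/w19.png

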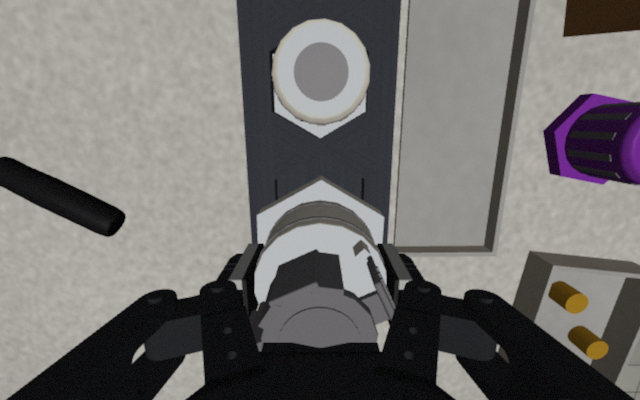

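```bash
python3 -m creep '{"slide":[[0,0.03,0.001],[0,0.052,0.001],[0,0.063,0.001],[0,0.07,0.001],[0,0.076,0.001],[0,0.081,0.001],[0,0.081,0.001],[0,0.081,0.001]],"roll":[-0.002,-0.002,-0.002,-0.002,-0.002,-0.002,-0.002,-0.002],"claw":[0,0,0,0,0,0,0,0]}' 40
python3 - <<'E'
from h import *
st(); snap("wrist","w20.png")
E
```

```text
time_s: 30.25
position: [0.6329, -0.0163, 0.0386]
tcp_rot: [0.714, -0.7, -0.011, 0.002]
force: [0.1, 0.4, -3.0]
width: 0.645
t 30.25 pos [ 0.6329 -0.0163  0.0386] jawyaw 0.97 y [ 0.0126  0.0191 -0.9997] F [ 0.1  0.4 -3. ] T [0.1  0.08 0.03] w 0.645 j [-0.14  0.6  -0.08  0.88  0.02  1.42]
```

View pics/w20.png

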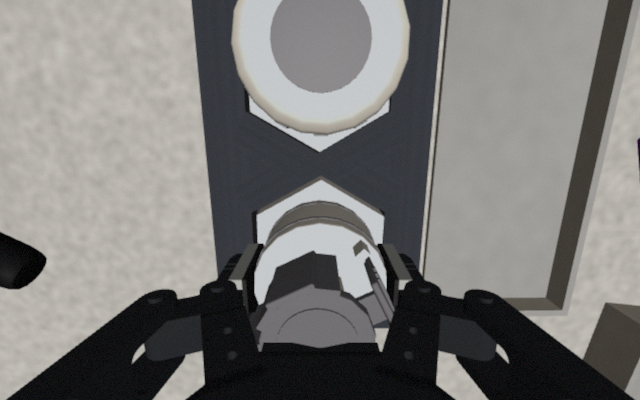

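Entering freely, about 1 mm above the floor; press with a small shuffle, then release.

```bash
python3 -m creep '{"slide":[[0,0.002,0.001],[0.001,0.003,-0.001],[-0.001,0.003,0.001],[0,0.003,0],[0,0.003,0]],"roll":[0.01,-0.01,0.01,0,0],"claw":[0,0,0,0,0]}' 40
python3 -m creep '{"slide":[[0,0,0],[0,0,0],[0,0,0],[0,-0.03,0],[0,-0.08,0],[0,-0.13,0],[0,-0.13,0],[0,-0.13,0]],"roll":[0,0,0,0,0,0,0,0],"claw":[1,1,1,1,1,1,1,1]}' 40
python3 - <<'E'
from h import *
st(); m,im=snap("side","s21.png"); crop(im,240,110,400,230,5,"pics/s21c.png")
m,im=snap("scene","c21.png"); crop(im,290,100,420,250,4,"pics/c21c.png")
E
```

```text
time_s: 30.8
position: [0.6333, -0.016, 0.038]
tcp_rot: [0.714, -0.7, -0.011, 0.001]
force: [-4.5, 2.4, 9.5]
width: 0.649
time_s: 31.6
position: [0.6331, -0.0188, 0.1697]
tcp_rot: [0.714, -0.7, -0.013, -0.001]
force: [-0.1, -0.4, 0.1]
width: 0.999
t 31.6 pos [ 0.6331 -0.0188  0.1697] jawyaw 0.95 y [ 0.0186  0.0187 -0.9997] F [-0.1 -0.4  0.1] T [ 0.01  0.04 -0.01] w 0.999 j [-0.14  0.5   0.12  1.17  0.02  1.41]
```

View pics/s21c.png

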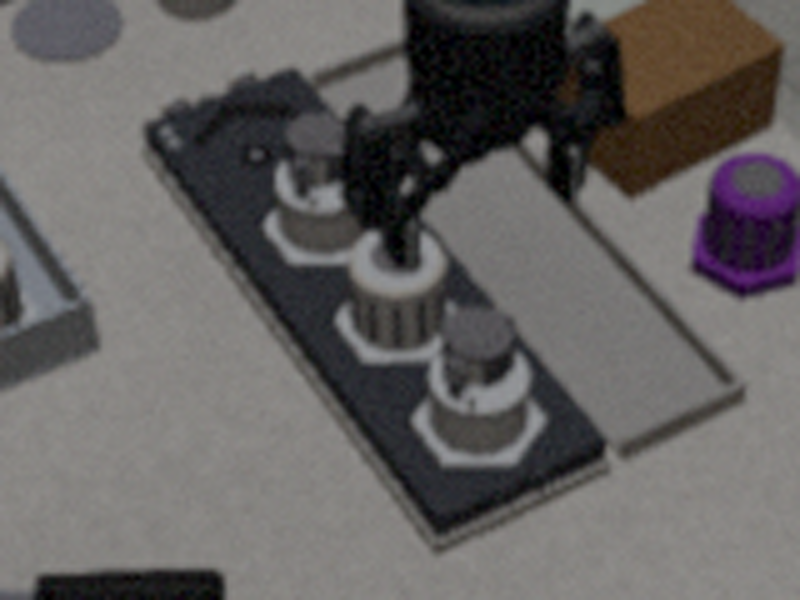

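View pics/c21c.png

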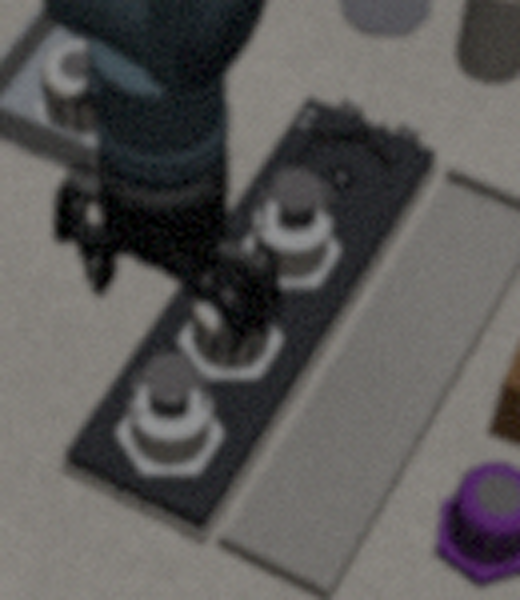

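Run:
```python
from h import *
go([.6335,-.0135,.125],31)
```

```text
t 31.7 pos [ 0.6307 -0.0185  0.1665] jawyaw 0.95 y [ 0.012   0.0197 -0.9997] F [-0.2 -0.4  0.3] T [0.02 0.09 0.02] w 0.999 j [-0.14  0.51  0.11  1.17  0.02  1.41]
slide [0.0024 0.0416 0.0041] roll -0.5245 n 0.042
```

```bash
python3 -m creep '{"slide":[[0.0024,0.02,0.004],[0.0024,0.036,0.004],[0.0024,0.036,0.004],[0.0024,0.036,0.004],[0.0024,0.036,0.004],[0.0024,0.036,0.004]],"roll":[-0.5245,-0.5245,-0.5245,-0.5245,-0.5245,-0.5245],"claw":[1,1,1,1,1,1]}' 40
python3 - <<'E'
from h import *
go([.6335,-.0135,.069],31); snap("wrist","w22.png")
E
```

```text
time_s: 32.3
position: [0.6324, -0.0136, 0.129]
tcp_rot: [0.687, -0.676, -0.193, 0.183]
force: [0.5, 1.1, -0.7]
width: 1.003
t 32.3 pos [ 0.6324 -0.0136  0.129 ] jawyaw 30.9 y [ 0.0091  0.02   -0.9998] F [ 0.5  1.1 -0.7] T [-0.03 -0.01  0.03] w 1.003 j [-0.13  0.53  0.05  1.09  0.02  0.9 ]
slide [-0.0001  0.0599 -0.0012] roll -0.0017 n 0.06
```

View pics/w22.png

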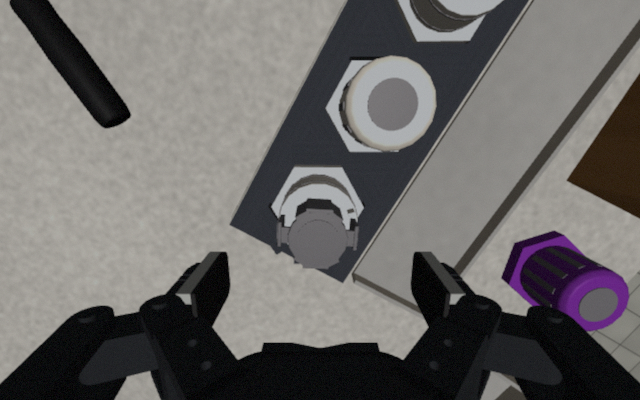

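```bash
python3 -m creep '{"slide":[[0,0.025,-0.001],[0,0.045,-0.001],[0,0.06,-0.001],[0,0.06,-0.001],[0,0.06,-0.001]],"roll":[0,0,0,0,0],"claw":[1,0.8,0.8,0.8,0.8]}' 40
python3 -m creep '{"slide":[[0,0,0],[0,0,0],[0,0,0],[0,0,0],[0,0,0],[0,0,0],[0,0,0]],"roll":[0,0,0,0,0,0,0],"claw":[0,0,0,0,0,0,0]}' 40
python3 - <<'E'
from h import *
st(); snap("wrist","w23.png")
E
```

```text
time_s: 32.85
position: [0.6336, -0.0132, 0.0694]
tcp_rot: [0.687, -0.676, -0.193, 0.183]
force: [-0.0, 0.4, 0.3]
width: 0.803
time_s: 33.55
position: [0.6333, -0.0145, 0.0715]
tcp_rot: [0.687, -0.677, -0.193, 0.183]
force: [-5.7, -2.3, 7.9]
width: 0.503
t 33.55 pos [ 0.6333 -0.0145  0.0715] jawyaw 30.77 y [ 0.0096  0.0176 -0.9998] F [-5.7 -2.3  7.9] T [-0.53  1.06 -0.43] w 0.503 j [-0.13  0.57 -0.03  0.96  0.02  0.9 ]
```

View pics/w23.png

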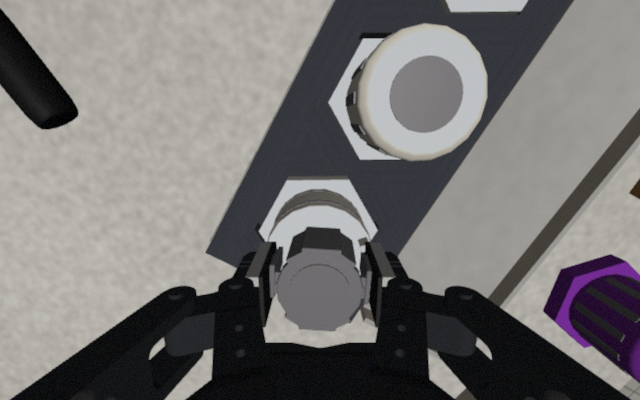

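```bash
python3 -m creep '{"slide":[[0,0,0],[0,0,0],[0,0,0],[0,0,0]],"roll":[0,0,0,0],"claw":[0,0,0,0]}' 60
python3 - <<'E'
from h import *
st(); snap("wrist","w24.png")
E
```

```text
time_s: 34.0
position: [0.6344, -0.0133, 0.0738]
tcp_rot: [0.687, -0.676, -0.194, 0.181]
force: [-3.4, 3.2, 7.5]
width: 0.423
t 34.0 pos [ 0.6344 -0.0133  0.0738] jawyaw 30.76 y [ 0.0129  0.0201 -0.9997] F [-3.4  3.2  7.5] T [ 0.76  0.39 -0.33] w 0.423 j [-0.13  0.57 -0.03  0.96  0.02  0.9 ]
```

View pics/w24.png

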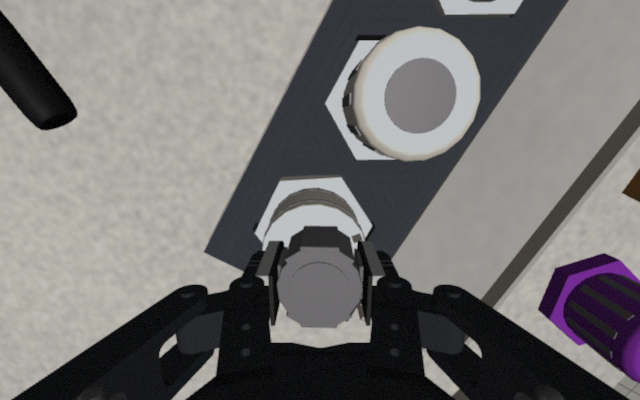

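```bash
python3 -m creep '{"slide":[[0,0,0],[0,0,0],[0,0,0],[0,0,0],[0,0,0],[0,0,0],[0,0,0],[0,0,0]],"roll":[-0.12,-0.26,-0.4,-0.54,-0.68,-0.82,-0.96,-1.0],"claw":[0,0,0,0,0,0,0,0]}' 60
python3 - <<'E'
from h import *
st(); snap("wrist","w25.png")
E
```

```text
time_s: 34.85
position: [0.6352, -0.0129, 0.0748]
tcp_rot: [0.509, -0.506, -0.501, 0.484]
force: [-2.1, 0.7, 0.4]
width: 0.417
t 34.85 pos [ 0.6352 -0.0129  0.0748] jawyaw 88.29 y [ 0.0148  0.0203 -0.9997] F [-2.1  0.7  0.4] T [ 0.01  0.27 -0.01] w 0.417 j [-0.13  0.57 -0.03  0.96  0.02 -0.1 ]
```

View pics/w25.png

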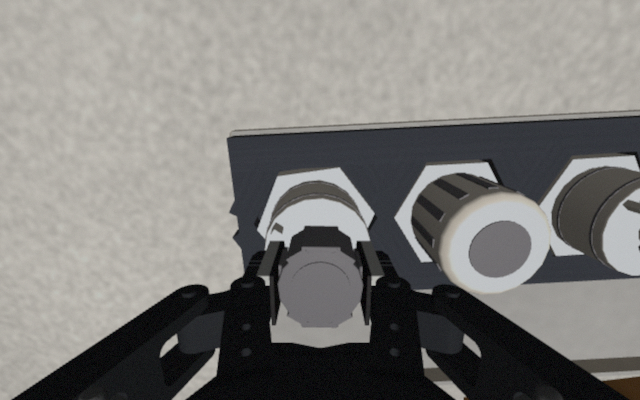

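Turned 57°, cap turning with the jaws while the foot stays in the bay. Continue to about 80°, then lift.

```bash
python3 -m creep '{"slide":[[0,0,0],[0,0,0],[0,0,0],[0,0,0],[0,0,0]],"roll":[-0.12,-0.24,-0.4,-0.4,-0.4],"claw":[0,0,0,0,0]}' 60
python3 -m creep '{"slide":[[0,-0.01,0],[0,-0.02,0],[0,-0.035,0],[0,-0.05,0],[0,-0.07,0],[0,-0.09,0],[0,-0.09,0]],"roll":[0,0,0,0,0,0,0],"claw":[0,0,0,0,0,0,0]}' 60
python3 - <<'E'
from h import *
st(); snap("wrist","w26.png")
m,im=snap("side","s26.png"); crop(im,240,90,400,210,5,"pics/s26c.png")
E
```

```text
time_s: 35.4
position: [0.635, -0.0131, 0.0748]
tcp_rot: [-0.4, 0.401, 0.591, -0.574]
force: [-2.1, -1.2, 1.3]
width: 0.412
time_s: 36.1
position: [0.6368, -0.0153, 0.1696]
tcp_rot: [-0.398, 0.404, 0.593, -0.572]
force: [-0.2, -0.6, -0.7]
width: 0.418
t 36.1 pos [ 0.6368 -0.0153  0.1696] jawyaw 110.95 y [ 0.0231  0.0191 -0.9996] F [-0.2 -0.6 -0.7] T [-0.03  0.02 -0.03] w 0.418 j [-0.13  0.51  0.12  1.16  0.02 -0.5 ]
```

View pics/w26.png

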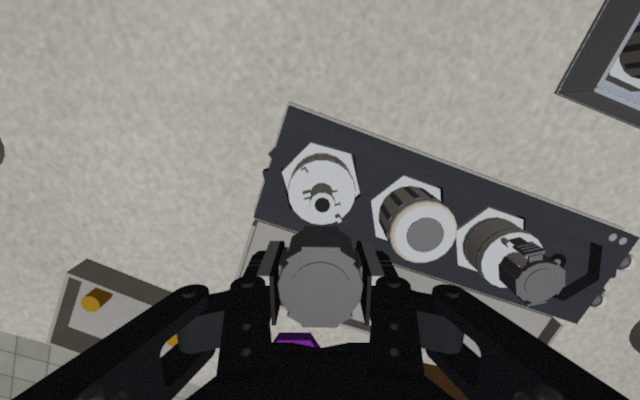

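View pics/s26c.png

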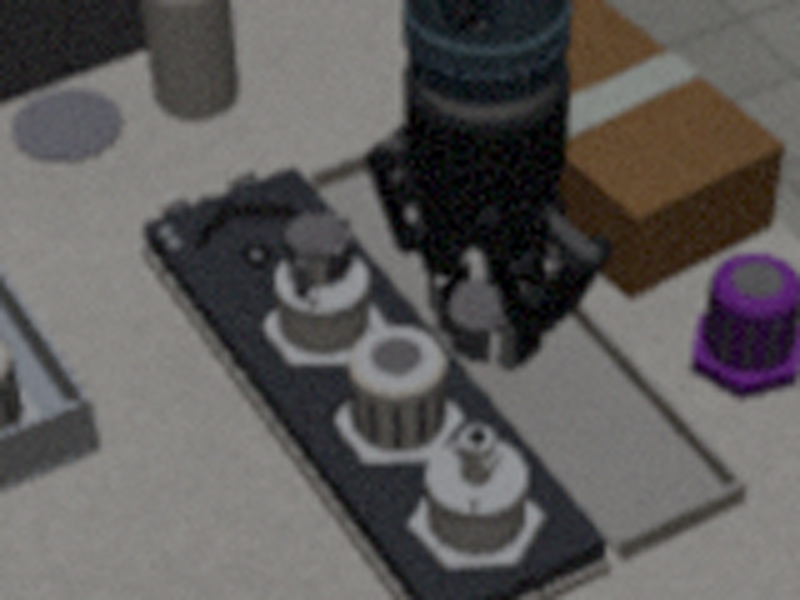

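Run:
```python
from h import *
go([.379,.277,.17],91.4)
```

```text
t 36.2 pos [ 0.6347 -0.015   0.1658] jawyaw 110.97 y [ 0.0173  0.0198 -0.9997] F [-0.3  0.2 -0.3] T [-0.02  0.02  0.01] w 0.416 j [-0.13  0.51  0.11  1.16  0.02 -0.5 ]
slide [ 0.3642 -0.0028  0.1343] roll 0.3415 n 0.388
```

```bash
python3 -m creep '{"slide":[[0.364,-0.003,0.134],[0.364,-0.003,0.134],[0.364,-0.003,0.134],[0.364,-0.003,0.134],[0.364,-0.003,0.134],[0.364,-0.003,0.134]],"roll":[0.34,0.34,0.34,0.34,0.34,0.34],"claw":[0,0,0,0,0,0]}' 60
python3 - <<'E'
from h import *
go([.379,.277,.17],91.4)
E
```

```text
time_s: 36.8
position: [0.4343, 0.2122, 0.1678]
tcp_rot: [-0.495, 0.493, 0.515, -0.497]
force: [1.4, 0.3, -0.6]
width: 0.414
t 36.8 pos [0.4343 0.2122 0.1678] jawyaw 91.44 y [ 0.0157  0.0196 -0.9997] F [ 1.4  0.3 -0.6] T [ 0.01 -0.01  0.01] w 0.414 j [ 0.31  0.2  -0.32  1.02  0.01  0.29]
slide [ 0.0662 -0.0018  0.0537] roll 0.0007 n 0.085
```

```bash
python3 -m creep '{"slide":[[0.066,0,0.054],[0.066,0,0.054],[0.066,0,0.054],[0.066,0.02,0.054],[0.066,0.04,0.054],[0.066,0.04,0.054],[0.066,0.04,0.054]],"roll":[0,0,0,0,0,0,0],"claw":[0,0,0,0,0,0,0]}' 60
python3 - <<'E'
from h import *
go([.379,.277,.022],91.4); snap("wrist","w27.png")
E
```

```text
time_s: 37.5
position: [0.379, 0.2768, 0.1277]
tcp_rot: [-0.495, 0.493, 0.514, -0.498]
force: [0.3, -0.4, 0.1]
width: 0.413
t 37.5 pos [0.379  0.2768 0.1277] jawyaw 91.38 y [ 0.0141  0.0184 -0.9997] F [ 0.3 -0.4  0.1] T [-0.02  0.03  0.05] w 0.413 j [ 0.49  0.21 -0.43  0.91  0.01  0.47]
slide [-0.0017  0.1057  0.0016] roll -0.0003 n 0.106
```

View pics/w27.png

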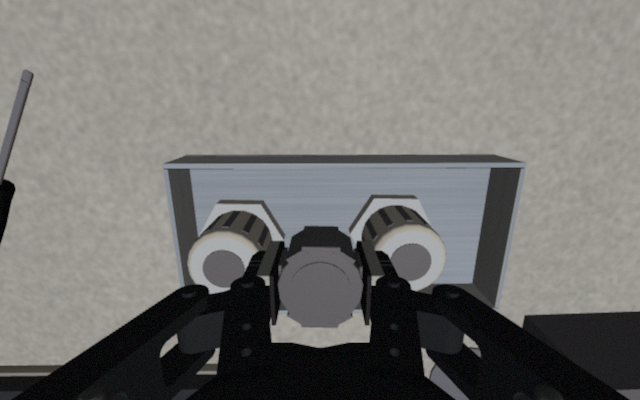

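Run:
```python
from h import *
m=r.camera_model("wrist")
for n,p,z in [("rim L",(190,166),.045),("rim R",(500,166),.045),("disc1",(224,266),.070),("disc2",(413,261),.070),("foot1",(265,201),.018),("foot1",(218,203),.018),("foot2",(372,197),.018),("foot2",(417,197),.018)]: print(n,onz(m,*p,z).round(4))
```

```text
rim L [0.3498 0.1831 0.045 ]
rim R [0.3449 0.4136 0.045 ]
disc1 [0.4179 0.2104 0.07  ]
disc2 [0.4118 0.3477 0.07  ]
foot1 [0.3839 0.233  0.018 ]
foot1 [0.3864 0.1929 0.018 ]
foot2 [0.3785 0.3246 0.018 ]
foot2 [0.3778 0.3634 0.018 ]
```

```bash
python3 -m creep '{"slide":[[-0.0015,0.03,0.0016],[-0.0015,0.06,0.0016],[-0.0015,0.085,0.0016],[-0.0015,0.105,0.0016],[-0.0015,0.105,0.0016],[-0.0015,0.105,0.0016]],"roll":[0,0,0,0,0,0],"claw":[0,0,0,0,0,0]}' 60
python3 -m creep '{"slide":[[0,0,0],[0,0,0],[0,0,0],[0,0,0],[0,-0.03,0],[0,-0.08,0],[0,-0.12,0],[0,-0.15,0]],"roll":[0,0,0,0,0,0,0,0],"claw":[0.66,0.66,0.66,0.66,0.66,0.66,1,1]}' 40
python3 - <<'E'
from h import *
st(); snap("wrist","w28.png")
go([.632,.166,.17],31)
E
```

```text
time_s: 38.15
position: [0.3805, 0.2778, 0.0242]
tcp_rot: [-0.495, 0.493, 0.515, -0.497]
force: [0.5, -0.4, -0.9]
width: 0.416
time_s: 38.95
position: [0.3787, 0.2752, 0.1772]
tcp_rot: [-0.494, 0.494, 0.516, -0.496]
force: [0.3, 0.5, -0.1]
width: 0.969
t 38.95 pos [0.3787 0.2752 0.1772] jawyaw 91.37 y [ 0.0189  0.021  -0.9996] F [ 0.3  0.5 -0.1] T [-0.01  0.02 -0.05] w 0.969 j [ 0.49  0.16 -0.35  1.03  0.01  0.46]
t 39.0 pos [0.381  0.2764 0.1814] jawyaw 91.38 y [ 0.0248  0.0242 -0.9994] F [0.2 0.5 2.5] T [-0.05  0.    0.01] w 0.999 j [ 0.49  0.16 -0.34  1.03  0.01  0.46]
slide [-0.1167  0.015  -0.248 ] roll 1.0538 n 0.275
```

View pics/w28.png

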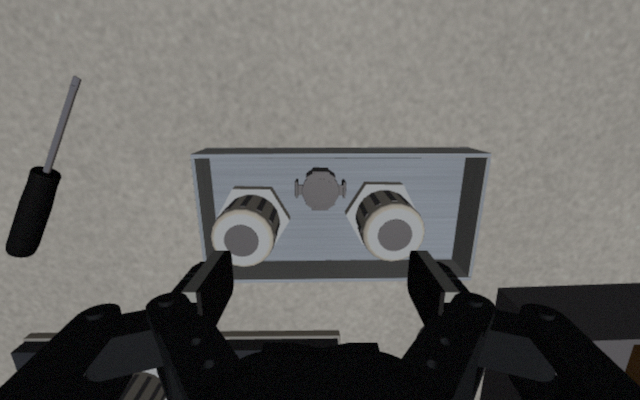

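```bash
python3 -m creep '{"slide":[[-0.1167,0.01,-0.25],[-0.1167,0.01,-0.25],[-0.1167,0.01,-0.25],[-0.1167,0.01,-0.25],[-0.1167,0.01,-0.25],[-0.1167,0.01,-0.25],[-0.1167,0.01,-0.25],[-0.1167,0.01,-0.25]],"roll":[1.054,1.054,1.054,1.054,1.054,1.054,1.054,1.054],"claw":[1,1,1,1,1,1,1,1]}' 40
python3 - <<'E'
from h import *
go([.6312,.168,.13],31)
E
```

```text
time_s: 39.8
position: [0.6343, 0.1652, 0.1742]
tcp_rot: [0.687, -0.675, -0.199, 0.178]
force: [0.2, -0.1, 0.1]
width: 1.0
t 39.8 pos [0.6343 0.1652 0.1742] jawyaw 30.89 y [ 0.0238  0.0241 -0.9994] F [ 0.2 -0.1  0.1] T [-0.03  0.07  0.01] w 1.0 j [0.15 0.54 0.18 1.19 0.02 1.18]
slide [-0.0027  0.0441  0.0037] roll -0.0019 n 0.044
```

```bash
python3 -m creep '{"slide":[[-0.0027,0.02,0.004],[-0.0027,0.044,0.004],[-0.0027,0.044,0.004],[-0.0027,0.044,0.004]],"roll":[0,0,0,0],"claw":[1,1,1,1]}' 40
python3 - <<'E'
from h import *
go([.6312,.168,.069],31); snap("wrist","w29.png")
E
```

```text
time_s: 40.2
position: [0.6299, 0.1686, 0.1301]
tcp_rot: [0.687, -0.675, -0.199, 0.179]
force: [0.5, 0.1, 0.7]
width: 0.999
t 40.2 pos [0.6299 0.1686 0.1301] jawyaw 31.03 y [ 0.0221  0.0238 -0.9995] F [0.5 0.1 0.7] T [0.03 0.04 0.03] w 0.999 j [0.15 0.55 0.09 1.09 0.02 1.18]
slide [-0.0011  0.0611 -0.0017] roll 0.0006 n 0.061
```

View pics/w29.png

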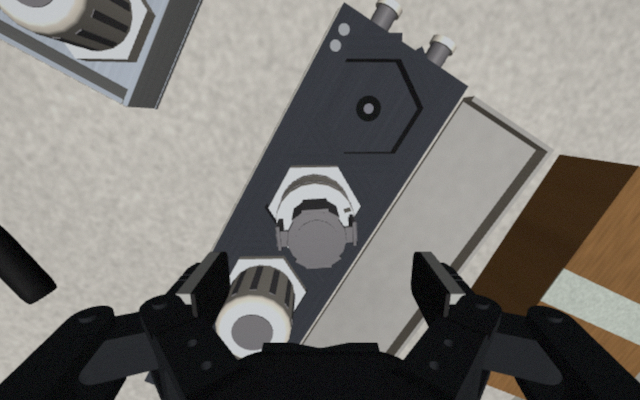

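```bash
python3 -m creep '{"slide":[[-0.001,0.025,-0.002],[-0.001,0.045,-0.002],[-0.001,0.06,-0.002],[-0.001,0.06,-0.002],[-0.001,0.06,-0.002]],"roll":[0,0,0,0,0],"claw":[1,0.8,0.8,0.8,0.8]}' 60
python3 -m creep '{"slide":[[0,0,0],[0,0,0],[0,0,0],[0,0,0],[0,0,0],[0,0,0],[0,0,0],[0,0,0]],"roll":[0,0,0,0,0,0,0,0],"claw":[0,0,0,0,0,0,0,0]}' 60
python3 - <<'E'
from h import *
st(); snap("wrist","w30.png")
E
```

```text
time_s: 40.75
position: [0.6333, 0.1681, 0.0725]
tcp_rot: [0.687, -0.675, -0.2, 0.178]
force: [1.2, 0.2, 0.7]
width: 0.8
time_s: 41.55
position: [0.6328, 0.1672, 0.0764]
tcp_rot: [0.686, -0.676, -0.201, 0.178]
force: [-8.9, -4.5, 16.8]
width: 0.42
t 41.55 pos [0.6328 0.1672 0.0764] jawyaw 31.04 y [ 0.027   0.0226 -0.9994] F [-8.9 -4.5 16.8] T [-0.84  1.88  0.03] w 0.42 j [0.15 0.59 0.01 0.96 0.02 1.18]
```

View pics/w30.png

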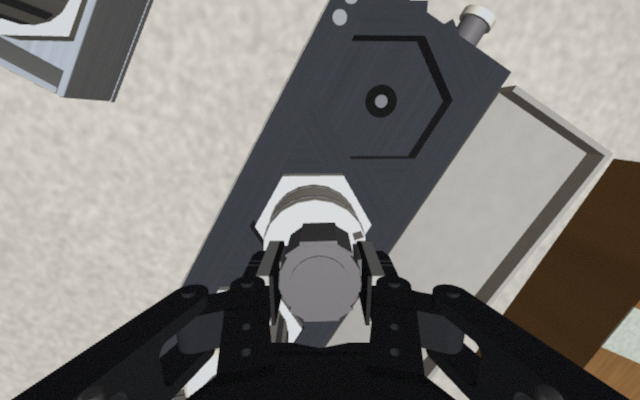

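Tabs fully in (0.42, as before). Turn 80°.

```bash
python3 -m creep '{"slide":[[0,0,0],[0,0,0],[0,0,0],[0,0,0],[0,0,0],[0,0,0],[0,0,0],[0,0,0]],"roll":[-0.12,-0.26,-0.4,-0.54,-0.68,-0.82,-0.96,-1.08],"claw":[0,0,0,0,0,0,0,0]}' 60
python3 -m creep '{"slide":[[0,0,0],[0,0,0],[0,0,0],[0,0,0],[0,0,0]],"roll":[-0.12,-0.24,-0.34,-0.34,-0.34],"claw":[0,0,0,0,0]}' 60
python3 - <<'E'
from h import *
st(); snap("wrist","w31.png")
E
```

```text
time_s: 42.4
position: [0.6329, 0.1671, 0.0776]
tcp_rot: [-0.484, 0.487, 0.526, -0.501]
force: [-1.2, -0.9, -0.6]
width: 0.417
time_s: 42.9
position: [0.6329, 0.1671, 0.0784]
tcp_rot: [-0.388, 0.396, 0.6, -0.576]
force: [-2.5, -0.8, 0.8]
width: 0.418
t 42.9 pos [0.6329 0.1671 0.0784] jawyaw 112.61 y [ 0.0282  0.0225 -0.9993] F [-2.5 -0.8  0.8] T [-0.11  0.47 -0.03] w 0.418 j [ 0.15  0.59  0.01  0.96  0.02 -0.24]
```

View pics/w31.png

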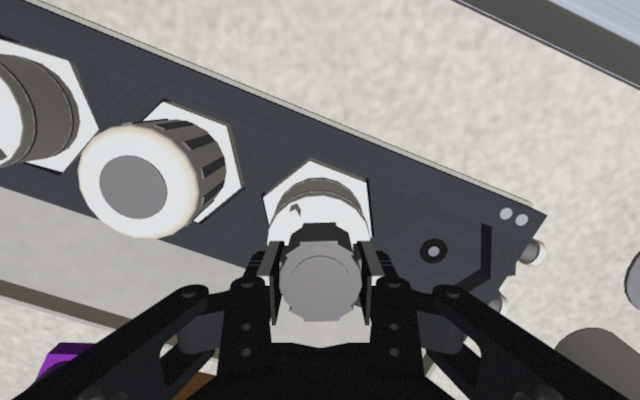

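```bash
python3 -m creep '{"slide":[[0,-0.01,0],[0,-0.02,0],[0,-0.035,0],[0,-0.05,0],[0,-0.07,0],[0,-0.09,0],[0,-0.09,0],[0,-0.09,0]],"roll":[0,0,0,0,0,0,0,0],"claw":[0,0,0,0,0,0,0,0]}' 60
python3 - <<'E'
from h import *
go([.447,.277,.14],91.4); snap("wrist","w32.png")
E
```

```text
time_s: 43.75
position: [0.6314, 0.1651, 0.1692]
tcp_rot: [-0.388, 0.397, 0.601, -0.575]
force: [-0.1, -0.4, 0.5]
width: 0.412
t 43.75 pos [0.6314 0.1651 0.1692] jawyaw 112.61 y [ 0.031   0.0228 -0.9993] F [-0.1 -0.4  0.5] T [-0.05  0.05 -0.02] w 0.412 j [ 0.15  0.53  0.15  1.16  0.02 -0.24]
slide [0.1739 0.026  0.1283] roll 0.3702 n 0.218
```

View pics/w32.png

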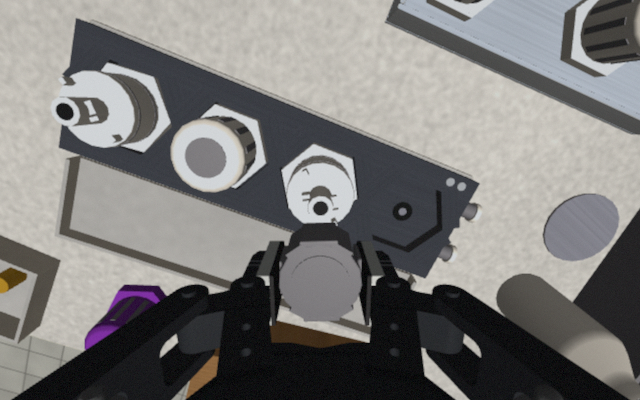

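```bash
python3 -m creep '{"slide":[[0.172,0.02,0.13],[0.172,0.02,0.13],[0.172,0.02,0.13]],"roll":[0.37,0.37,0.37],"claw":[0,0,0]}' 60
python3 - <<'E'
from h import *
go([.450,.281,.13],91.4)
E
```

```text
time_s: 44.1
position: [0.4997, 0.241, 0.1504]
tcp_rot: [-0.494, 0.496, 0.517, -0.493]
force: [0.2, 0.6, -0.2]
width: 0.419
t 44.1 pos [0.4997 0.241  0.1504] jawyaw 91.11 y [ 0.0265  0.0221 -0.9994] F [ 0.2  0.6 -0.2] T [-0.04 -0.01 -0.04] w 0.419 j [ 0.33  0.34 -0.18  1.01  0.01  0.31]
slide [0.0405 0.02   0.0495] roll -0.0051 n 0.067
```

```bash
python3 -m creep '{"slide":[[0.0405,0.02,0.0495],[0.0405,0.02,0.0495],[0.0405,0.02,0.0495],[0.0405,0.02,0.0495],[0.0405,0.02,0.0495]],"roll":[-0.005,-0.005,-0.005,-0.005,-0.005],"claw":[0,0,0,0,0]}' 60
python3 - <<'E'
from h import *
go([.450,.281,.024],91.4)
snap("wrist","w33.png"); m=r.camera_model("wrist");
E
```

```text
time_s: 44.6
position: [0.4514, 0.2806, 0.1301]
tcp_rot: [-0.493, 0.496, 0.518, -0.493]
force: [-0.4, -0.8, 0.5]
width: 0.417
t 44.6 pos [0.4514 0.2806 0.1301] jawyaw 91.32 y [ 0.0277  0.0221 -0.9994] F [-0.4 -0.8  0.5] T [-0.02  0.02  0.01] w 0.417 j [ 0.43  0.31 -0.28  0.94  0.01  0.41]
slide [-0.0018  0.106   0.0044] roll -0.0014 n 0.106
```

View pics/w33.png

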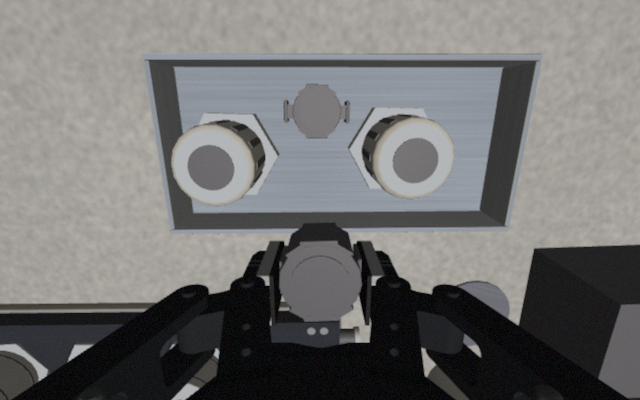

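Run:
```python
from h import *
m=r.camera_model("wrist")
for n,p,z in [("rim+x outer",(260,231),.045),("inner",(260,226),.045),("-x",(320,62),.045),("cap1",(317,111),.0355),("d1",(211,167),.07),("d2",(415,160),.07),("held cap",(320,281),.1301+.0275)]: print(n,onz(m,*p,z).round(4))
```

```text
rim+x outer [0.474  0.2359 0.045 ]
inner [0.4698 0.236  0.045 ]
-x [0.3498 0.2807 0.045 ]
cap1 [0.3818 0.2794 0.0355]
d1 [0.4182 0.2098 0.07  ]
d2 [0.4109 0.3447 0.07  ]
held cap [0.4486 0.2806 0.1576]
```

```bash
python3 - <<'E'
from h import *
go([.4455,.281,.026],91.4)
E
python3 -m creep '{"slide":[[-0.001,0.0,0.009],[-0.001,0.03,0.009],[-0.001,0.06,0.009],[-0.001,0.085,0.009],[-0.001,0.104,0.009],[-0.001,0.104,0.009],[-0.001,0.104,0.009]],"roll":[0,0,0,0,0,0,0],"claw":[0,0,0,0,0,0,0]}' 60
python3 - <<'E'
from h import *
st()
E
```

```text
t 44.65 pos [0.4516 0.2805 0.1302] jawyaw 91.3 y [ 0.0278  0.0223 -0.9994] F [ 0.4  0.2 -0.8] T [-0.02  0.08 -0.01] w 0.418 j [ 0.43  0.31 -0.28  0.94  0.01  0.41]
slide [-0.0016  0.104   0.009 ] roll -0.0018 n 0.104
time_s: 45.35
position: [0.4455, 0.2812, 0.0263]
tcp_rot: [-0.493, 0.496, 0.518, -0.493]
force: [0.2, 0.3, 0.2]
width: 0.418
t 45.35 pos [0.4455 0.2812 0.0263] jawyaw 91.25 y [ 0.0273  0.0221 -0.9994] F [0.2 0.3 0.2] T [-0.03 -0.04 -0.  ] w 0.418 j [ 0.44  0.41 -0.44  0.68  0.01  0.42]
```

```bash
python3 -m creep '{"slide":[[0,0,0],[0,0,0],[0,0,0],[0,0,0],[0,-0.03,0],[0,-0.08,0],[0,-0.13,0],[0,-0.15,0]],"roll":[0,0,0,0,0,0,0,0],"claw":[0.64,0.64,0.64,0.64,0.64,0.64,0.7,0.7]}' 40
python3 -m creep '{"slide":[[-0.1,-0.03,0.05],[-0.1,-0.03,0.05],[-0.1,-0.03,0.05],[-0.1,-0.03,0.05]],"roll":[0,0,0,0],"claw":[0.7,0.7,0.7,0.7]}' 40
python3 - <<'E'
from h import *
st(); snap("wrist","w34.png"); m,im=snap("side","s34.png"); crop(im,170,90,390,230,3.6,"pics/s34c.png")
m,im=snap("scene","c34.png"); crop(im,270,60,440,240,3.2,"pics/c34c.png")
E
```

```text
time_s: 46.15
position: [0.4437, 0.279, 0.1816]
tcp_rot: [-0.492, 0.497, 0.52, -0.49]
force: [0.6, 0.6, -0.0]
width: 0.699
time_s: 46.55
position: [0.3945, 0.1761, 0.2083]
tcp_rot: [-0.492, 0.498, 0.52, -0.489]
force: [-0.1, 0.2, 0.2]
width: 0.695
t 46.55 pos [0.3945 0.1761 0.2083] jawyaw 91.14 y [ 0.036   0.0257 -0.999 ] F [-0.1  0.2  0.2] T [-0.04  0.   -0.03] w 0.695 j [ 0.26  0.06 -0.38  1.08  0.02  0.24]
```

View pics/w34.png

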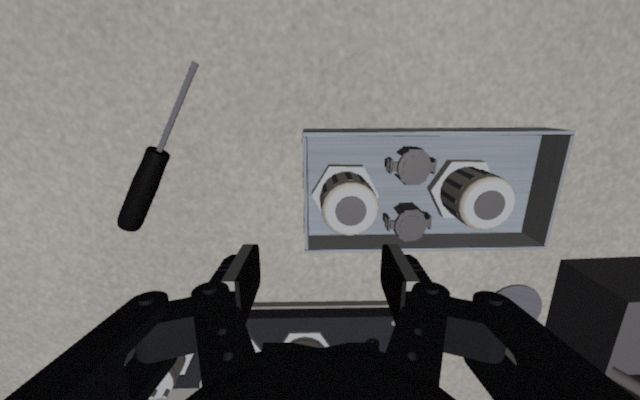

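View pics/s34c.png

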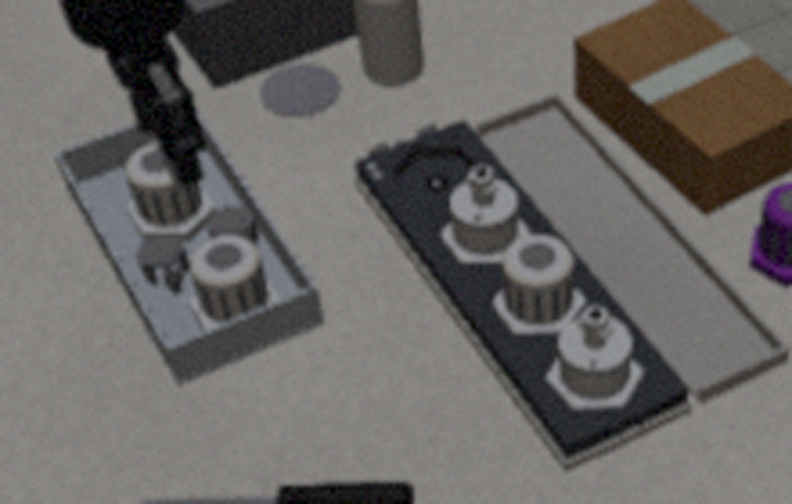

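View pics/c34c.png

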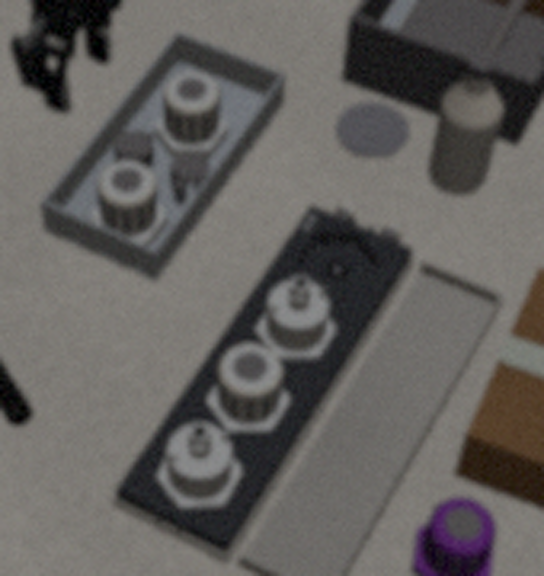

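Run:
```python
from h import *
go([.66,.075,.18],91)
```

```text
t 46.7 pos [0.3955 0.178  0.2072] jawyaw 91.29 y [ 0.0349  0.026  -0.9991] F [ 0.4  0.2 -0. ] T [ 0.02  0.01 -0.02] w 0.698 j [ 0.26  0.07 -0.38  1.08  0.02  0.24]
slide [-0.1096  0.0337 -0.2611] roll 0.0051 n 0.285
```

```bash
python3 -m creep '{"slide":[[-0.11,0.02,-0.26],[-0.11,0.02,-0.26],[-0.11,0.02,-0.26],[-0.11,0.02,-0.26],[-0.11,0.02,-0.26],[-0.11,0.02,-0.26],[-0.11,0.02,-0.26],[-0.11,0.02,-0.26]],"roll":[0,0,0,0,0,0,0,0],"claw":[0.7,0.7,0.7,0.7,0.7,0.7,0.7,0.7]}' 40
python3 - <<'E'
from h import *
st(); snap("wrist","w35.png")
E
```

```text
time_s: 47.5
position: [0.6588, 0.075, 0.1915]
tcp_rot: [-0.493, 0.496, 0.52, -0.491]
force: [-0.4, -0.4, 0.1]
width: 0.703
t 47.5 pos [0.6588 0.075  0.1915] jawyaw 91.33 y [ 0.0323  0.0266 -0.9991] F [-0.4 -0.4  0.1] T [-0.02  0.12  0.  ] w 0.703 j [ 0.01  0.54  0.24  1.23  0.03 -0.02]
```

View pics/w35.png

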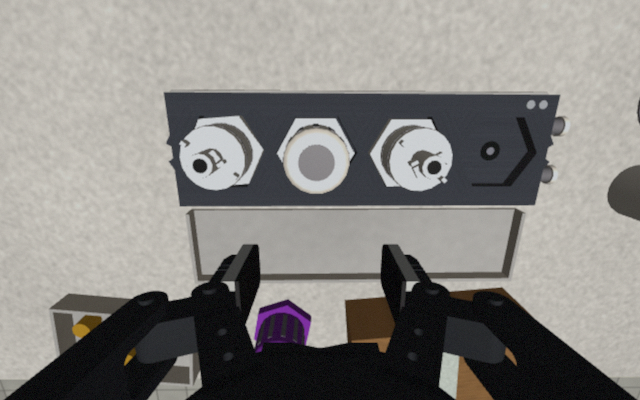

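Run:
```python
from h import *
im=cv2.imread("pics/w35.png")[:,:,::-1]; crop(im,160,90,460,215,2.6,"pics/w35c.png")
W=r.camera_model("wrist");S=r.camera_model("scene");D=r.camera_model("side")
c=lambda x,y:(270+x/3.2,60+y/3.2); d=lambda x,y:(170+x/3.6,90+y/3.6)
for n,a,b,w in [("cB",c(199,437),d(596,315),(200.5,167)),("sed",c(250,362),d(538,258),(317,162)),("cA",c(299,290),d(481,174),(433.5,167))]:
    print(n,tri([S,D],[a,b]).round(4),tri([S,D,W],[a,b,w]).round(4))
```

```text
cB [ 0.633  -0.0186  0.0946] [ 0.6333 -0.0169  0.0924]
sed [0.6301 0.0724 0.0814] [0.6302 0.0747 0.0789]
cA [0.6305 0.1615 0.0933] [0.6305 0.1666 0.0896]
```

View pics/w35c.png

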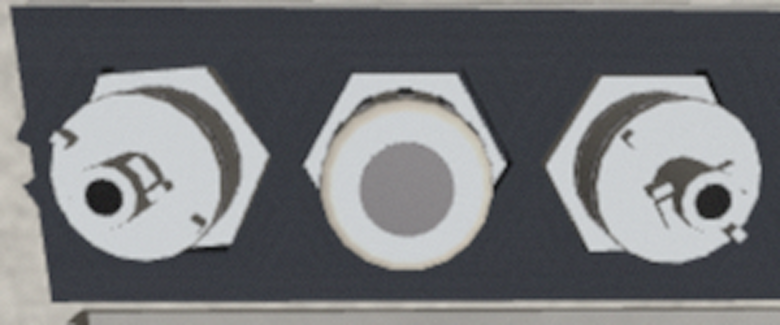

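Run:
```python
from h import *
st(); print(r.sign_off())
```

```text
t 47.55 pos [0.6581 0.0753 0.1923] jawyaw 91.36 y [ 0.0327  0.0265 -0.9991] F [-0.6 -0.2 -0.5] T [-0.07  0.04 -0.07] w 0.699 j [ 0.01  0.54  0.24  1.23  0.03 -0.02]
the job is handed in; nothing more can be done
None
```

The filter change is finished and handed in at 47.6 s, with the gripper clear of everything. Both used cartridges are standing in the tub. The sediment cartridge and both carbon cartridges are in bays, leaving one bay empty. Both transport caps were squeezed, turned about 80° and set in the tub.

**Seating:** pressed down in its bay, each fresh cartridge stopped 15.4–16.2 mm above its height on the counter; the bay floor is at 16 mm. The last wrist, side and scene pictures show their feet flush and no raised edges.

**Looser readings:**
- The cameras put the tops 1–5 mm below nominal (2–8 mm with the wrist view added), more than the calibration error. None sat high.
- One carbon cartridge sits slightly turned in its bay, which I judged by eye to be within the bay's play.
- The tool picked up about 2° of tilt during the run, without visible effect.

**Bystanders:** I did not move any of them on purpose. I did not re-measure their positions at the end.

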